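# Clear away after a glue-up: nest the tubs, rack the spacers

## Task

The glue-up is done, so clear its kit away: nest every loose glue tub upright in the tub on the plywood foot, one inside the other, lowering each only until it just sits and never pushing it tight, so that they come apart easily tomorrow. Stand every blue spacer on its long edge in the dark-ribbed rack, fully down and centred front to back, in the narrowest slot that will take it. Leave the glue pot, the tape measure and the tape roll where they are.

Things in the scene. Friction and masses are not known exactly. Their poses are not given: they have to be found in the camera images.
- holder: tub holder, fixed: 90 x 90 x 12 mm plywood foot with one tub, like the loose ones, screwed upright on it to take the others. Origin: centre of the foot's underside, z up
- holder_tub (a point): centre of the underside of the tub on the holder, 12 mm above the bench; its rim is 80 mm above this point. The tub that sits first in it comes to stand 32.6 mm above this point, each further one 32.6 mm above the last. A push of some 10 N, or a fall of 2 cm or more, wedges a tub
- tub_a: glue tub, loose, may be absent: round white plastic, 80 mm high, tapered 7 degrees a side, foot 38 mm across, upright lip (the top 13 mm) 60 mm across, hollow, walls 4 mm, floor 24 mm up, weighted foot, about 60 g. All alike; an upper tub first sits when it stands 32.6 mm higher than the lower one. Starts upright. Origin: centre of the underside; z up
- tub_b: glue tub, loose, may be absent: round white plastic, 80 mm high, tapered 7 degrees a side, foot 38 mm across, upright lip (the top 13 mm) 60 mm across, hollow, walls 4 mm, floor 24 mm up, weighted foot, about 60 g. All alike; an upper tub first sits when it stands 32.6 mm higher than the lower one. Starts upright. Origin: centre of the underside; z up
- tub_c: glue tub, loose, may be absent: round white plastic, 80 mm high, tapered 7 degrees a side, foot 38 mm across, upright lip (the top 13 mm) 60 mm across, hollow, walls 4 mm, floor 24 mm up, weighted foot, about 60 g. All alike; an upper tub first sits when it stands 32.6 mm higher than the lower one. Starts upright. Origin: centre of the underside; z up
- spacer_a: loose spacer, present or absent: blue plastic plate, 90 mm long (its x), 64 mm high (its z), standing on its long edge on the bench; its thickness (its y) is 10, 16, 22 or 28 mm, not marked, and no two spacers are equally thick. Origin: centre of the underside. About 90 g
- spacer_b: loose spacer, present or absent: blue plastic plate, 90 mm long (its x), 64 mm high (its z), standing on its long edge on the bench; its thickness (its y) is 10, 16, 22 or 28 mm, not marked, and no two spacers are equally thick. Origin: centre of the underside. About 90 g
- spacer_c: loose spacer, present or absent: blue plastic plate, 90 mm long (its x), 64 mm high (its z), standing on its long edge on the bench; its thickness (its y) is 10, 16, 22 or 28 mm, not marked, and no two spacers are equally thick. Origin: centre of the underside. About 90 g
- spacer_d: loose spacer, present or absent: blue plastic plate, 90 mm long (its x), 64 mm high (its z), standing on its long edge on the bench; its thickness (its y) is 10, 16, 22 or 28 mm, not marked, and no two spacers are equally thick. Origin: centre of the underside. About 90 g
- rack: spacer rack, fixed: plywood base 84 mm deep, 10 mm thick, with five dark ribs 56 mm long (its x), tops 36 mm above the bench; between them four open-ended slots, 50 mm apart along its y, 26 mm deep. Each slot is 4 mm wider than one of the spacer thicknesses. Origin: midway between slots 2 and 3, on the bench; +y points from the wide to the narrow end
- slot_1 (a point): slot 1 of the spacer rack, width 14 mm (the narrowest): this point is the centre of the slot's floor; axes as the rack's
- slot_2 (a point): slot 2 of the spacer rack, width 20 mm: this point is the centre of the slot's floor; axes as the rack's
- slot_3 (a point): slot 3 of the spacer rack, width 26 mm: this point is the centre of the slot's floor; axes as the rack's
- slot_4 (a point): slot 4 of the spacer rack, width 32 mm (the widest): this point is the centre of the slot's floor; axes as the rack's
- glue_pot: white pot of glue with a brush in it, 175 mm high, 100 mm across, at the back right of the bench; leave it. Origin: near the centre of its underside
- tape_measure: yellow pocket tape measure, 66 x 84 x 44 mm, to the right of the rack; leave it. Origin: centre of its underside
- tape_roll: roll of masking tape, 96 mm across, 24 mm high, lying flat at the back left; leave it. Origin: centre of its underside

How it is judged (in metres and radians):
At the end, for the whole second after the job is handed in: Each tub present is upright (0.08 rad), at rest, within 6 mm sideways over the holder's tub, a multiple of 32.6 mm above it (within 4 mm; 2 mm more per level). Each spacer present is upright, at rest, on the floor (4 mm) of the narrowest slot that takes it, within 20 mm of its middle lengthwise (horizontal distance between each of tub_a, tub_b, tub_c and holder_tub below 0.006 m and angle between each of tub_a, tub_b, tub_c's own z axis and vertical below 0.08 rad and linear speed of each of tub_a, tub_b, tub_c, spacer_a, spacer_b, spacer_c, spacer_d below 0.02 m/s and (z of tub_a in the frame of holder_tub between 0.0286 and 0.0386 m or z of tub_a in the frame of holder_tub between 0.0592 and 0.0732 m or z of tub_a in the frame of holder_tub between 0.0898 and 0.1078 m) and (z of tub_b in the frame of holder_tub between 0.0286 and 0.0386 m or z of tub_b in the frame of holder_tub between 0.0592 and 0.0732 m or z of tub_b in the frame of holder_tub between 0.0898 and 0.1078 m) and (z of tub_c in the frame of holder_tub between 0.0286 and 0.0386 m or z of tub_c in the frame of holder_tub between 0.0592 and 0.0732 m or z of tub_c in the frame of holder_tub between 0.0898 and 0.1078 m) and y of spacer_a in the frame of slot_3 between -0.005 and 0.005 m and x of spacer_a in the frame of slot_3 between -0.02 and 0.02 m and z of spacer_a in the frame of slot_3 below 0.004 m and angle between each of spacer_a, spacer_b, spacer_c, spacer_d's own z axis and vertical below 0.12 rad and angle between the y axis of each of spacer_a, spacer_b, spacer_c, spacer_d and the y axis of rack, either way round below 0.15 rad and y of spacer_b in the frame of slot_1 between -0.005 and 0.005 m and x of spacer_b in the frame of slot_1 between -0.02 and 0.02 m and z of spacer_b in the frame of slot_1 below 0.004 m and y of spacer_c in the frame of slot_4 between -0.005 and 0.005 m and x of spacer_c in the frame of slot_4 between -0.02 and 0.02 m and z of spacer_c in the frame of slot_4 below 0.004 m and y of spacer_d in the frame of slot_2 between -0.005 and 0.005 m and x of spacer_d in the frame of slot_2 between -0.02 and 0.02 m and z of spacer_d in the frame of slot_2 below 0.004 m); the robot touches nothing.
It fails at once if a tub is wedged or dropped into another: their walls bear on each other with more than 40 N in all (a push of some 10 N) (contact force between holder and tub_a above 40 N or contact force between any of holder, tub_a and tub_b above 40 N or contact force between any of holder, tub_a, tub_b and tub_c above 40 N).
It fails at once if the glue pot, tape measure or tape roll is moved more than 30 mm (distance of any of glue_pot, tape_measure, tape_roll from where it was at the start of the episode above 0.03 m).
Of tub_a, tub_b, tub_c only 2 to 3 are there at a start; the rules pass over those that are not, and their reading is None.
Of spacer_a, spacer_b, spacer_c, spacer_d only 3 to 4 are there at a start; the rules pass over those that are not, and their reading is None.
At some moment in a run one of tub_a, tub_b, tub_c may be knocked a few centimetres aside while the robot is not near it.
It also fails if it takes over 210 s, if anything falls off the work surface, if the arm or the gripper's body presses on something with over 40 N, if the wrist force passes 120 N, or if a joint passes its speed limit or range.

## Robot

A 6-joint arm with a two-finger parallel gripper is mounted at the origin on a cart in front of the work surface, level with it; the furniture and walls round the work are solid. World frame = base frame: x ahead of the robot, y to its left, z up, the work surface at z = 0. Lengths are in mm, angles in rad, forces in N, time in s.
With the tool pointing down it reaches from about 325 to 1000 mm from the base axis. Payload 5.1 kg.
Tool frame: the origin (TCP) lies at the very end of the fingers, on their centre line; the grasp point (between the pads) lies 19 mm behind it; y points along the fingers, z is the direction in which the jaws open and shut, and the axes are right-handed (so a half turn about y gives the same grasp; the last joint's range is limited). The gripper opens to 85 mm and grips with 20 to 120 N. Pads are 22 mm wide; open, the fingers measure 114 mm over their backs; the gripper's body (76 mm by 85 mm) begins 54 mm behind the grasp point. The pads swing forward as they close: fully open they stand 13 mm farther back than shut.
Start: joints at [-1.366, 0.124, 1.65, -0, 1.367, -0.083], TCP at [184.466, -623.263, 231.322] pointing down, gripper open.
Joint ranges: [-2.61, 2.61], [-1.02, 2.33], [0.03, 2.71], [-1.35, 4.49], [0.32, 2.68], [-2.91, 2.91]. Speed limits (rad/s): [2.57, 2.57, 3.14, 3.14, 3.14, 3.14].

## Interface

Orientations are given as [roll, pitch, yaw] about the fixed x, y, z axes, in that order (R = Rz(yaw) Ry(pitch) Rx(roll)).
In Python, from station import bot, get_image, calibration gives the robot as it stands. The module is installed in compiled form; this text tells all that it offers.
- The arm moves only by the tool jog_arm, never from a script. Its argument "deltas" is a list of rows, each an object with "fingers": the opening, from -1 (shut) to 1 (fully open); "translation": the shift along the tool's x, y, z in m, a list of three; "roll": the turn about the tool's y in rad. In form: [{"fingers": fingers, "translation": [x, y, z], "roll": roll}, ...]. A call has 1 to 20 rows; each row shifts and turns the commanded pose from where the row before left it, along the tool's axes as they then stand; what a row does not reach is not made up. A row lasts 1/12 s, in which the tool goes at most 41.7 mm and 7.16 degrees, less where a joint would pass 70% of its speed; a pose out of reach is approached as far as the arm can. A call is refused whole if a number of a shift passes 0.0417 or a number of a turn 0.125, either way. A call with a gripper value outside its range is refused whole. The fingers move at their own pace and stop on an object; "grip_force" is the grip in N (left out, the last holds). Time passes only in rows, so rows that do not move let the fingers close. It gives the time, the measured TCP pose, the force and the opening at its end, in the units of the state.
- bot.get_state(): the state, without advancing time (a new reading comes with each control period).
- get_image(name): name is "scene" or "top"; returns (picture, depth): 480x640x3 uint8, red, green, blue; 480x640 float32, mm along the optical axis (not along the pixel's ray), 0 where there is no reading.
- calibration(name): a dict with "mtx" (3x3 intrinsics, pixels), "R" (3x3) and "t" (3): a world point X has camera coordinates R X + t. Camera axes: x right, y down, z forward; pixel columns grow to the right and rows downward; lengths in mm; the calibration is good to about 2 mm. A picture is of the moment at which its call begins. calibration takes no time and is no camera call.
- bot.sign_off(): hands the job in, once; it reports no verdict.
The state is a dict: "t": time; "joint_pos": joint angles; "qd": joint speeds; "joint_torque": joint torques, N m; "tcp_pos": TCP position; "eef_rot": TCP orientation; "wrist_force": force on the tool from outside, world axes, zero at the start; "torque": the same for the moment, N m; "finger_gap": finger opening in mm.
Only numpy, scipy, OpenCV 4.12 (cv2) and the standard library are available. Lean on these libraries where they do the work, as an engineer would, in place of code of your own. Each camera call takes 0.05 s, during which the arm holds its last target. There are 200 camera calls.

## Working session

There is one attempt and no reset: what is moved stays moved. The work goes in short steps, Python scripts to look and compute and a tool call to move; the robot and the scene stay as the last step left them, time stands still between calls to the robot, and variables do not carry over. Pictures are saved under pics/ and viewed, about 12 in all and at most 16, crops included, and the job is handed in when it is done.

Besides the shell and the picture viewer there is one more tool, called after ">>>" in YAML: its name, and indented under it one key for each argument. jog_arm: Moves the arm, as the interface text tells. Its arguments: {"type":"object","properties":{"deltas":{"type":"array"},"grip_force":{"type":"number"}},"required":["deltas"]}

```bash
mkdir -p pics
cat > h.py <<'E'
import numpy as np, cv2
from station import bot, get_image, calibration
def pts(name, depth):
    c=calibration(name);K=np.array(c["mtx"]);R=np.array(c["R"]);t=np.array(c["t"]).ravel()
    v,u=np.mgrid[:480,:640]
    p=np.stack([(u-K[0,2])/K[0,0]*depth,(v-K[1,2])/K[1,1]*depth,depth],-1)
    P=(p-t)@R
    P[depth<=0]=np.nan
    return P
def save(name,img): cv2.imwrite("pics/"+name,img[:,:,::-1])
E
python3 - <<'E'
from h import *
for n in("scene","top"):
    i,d=get_image(n);save(n+"0.png",i);np.save(n+"_d.npy",d);c=calibration(n)
    R=np.array(c["R"]);print(n,-R.T@np.array(c["t"]).ravel(),R[2],(d>0).mean())
print(bot.get_state())
E
```

```text
scene [-51.71816385 911.76496677 590.73353852] [ 0.47521301 -0.76562209 -0.43358438] 0.99009765625
top [ 513.65433779  -97.76436533 1056.61438585] [ 0.07608584  0.01080848 -0.99704269] 0.996083984375
{'t': 0.1, 'joint_pos': array([-1.36564355e+00,  1.24449143e-01,  1.65153655e+00, -2.71342249e-05,
        1.36749842e+00, -8.26064089e-02]), 'qd': array([ 1.90273902e-04, -2.98497599e-03, -4.76145387e-03,  4.46670219e-04,
        4.28821585e-05,  7.64557237e-04]), 'joint_torque': array([ 2.93378807e-04, -4.24931359e+01, -3.66653717e+01, -1.47283176e-04,
        3.93279333e-03,  3.01881187e-05]), 'tcp_pos': array([ 184.32123271, -622.74371298,  230.17047656]), 'eef_rot': array([-1.57268353e+00,  1.29594396e-04, -2.85382809e+00]), 'wrist_force': array([-0.24468511, -0.94103042, -0.66931696]), 'torque': array([ 0.04366111, -0.00898326,  0.02025451]), 'finger_gap': 85.05912048473583}
```

View pics/scene0.png

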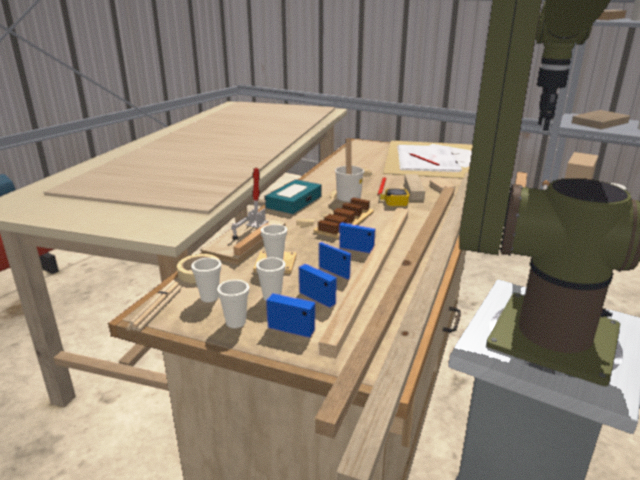

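View pics/top0.png

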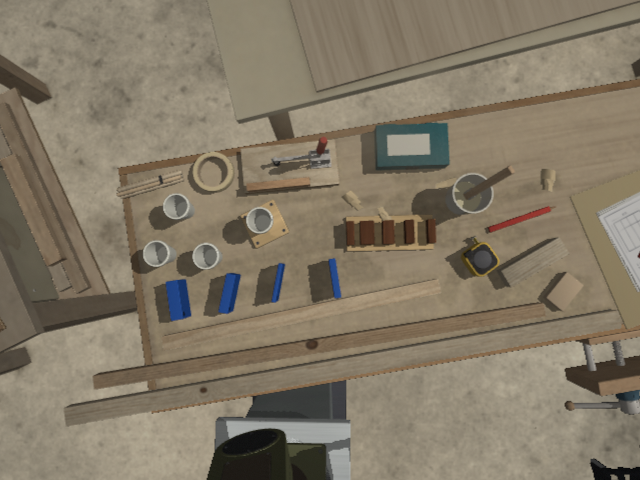

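The scene view shows three loose tubs at (207,280), (234,303) and (270,278), the holder tub at (274,240), four blue spacers and the rack at (345,215). In the top view the loose tubs are at (177,207), (157,253) and (206,256), the holder at (260,220), the spacers at (177,300), (229,292), (278,282) and (335,278), and the rack at x 346–436, y 215–250. Next I'll measure these positions.

```bash
cat >> h.py <<'E'
def ray(name,uv,z):
    c=calibration(name);K=np.array(c["mtx"]);R=np.array(c["R"]);t=np.array(c["t"]).ravel()
    o=-R.T@t; uv=np.atleast_2d(np.asarray(uv,float))
    d=np.c_[(uv-K[[0,1],[2,2]])/K[[0,1],[0,1]],np.ones(len(uv))]@R
    return (o+d*((z-o[2])/d[:,2])[:,None])
def comps(m,amin):
    n,l,s,c=cv2.connectedComponentsWithStats(m.astype(np.uint8))
    return [(l==k) for k in range(1,n) if s[k,4]>=amin]
def rect(XY):
    (c,(w,h),a)=cv2.minAreaRect(XY.astype(np.float32)); 
    if w<h: w,h,a=h,w,a+90
    return np.round(c,1),round(w,1),round(h,1),round((a+90)%180-90,1)
def look():
    i,d=get_image("top");P=pts("top",d);Z=P[...,2]
    hsv=cv2.cvtColor(i,cv2.COLOR_RGB2HSV)
    blue=(hsv[...,0]>105)&(hsv[...,0]<130)&(hsv[...,1]>120)
    return i,d,P,Z,hsv,blue
def spacers(P,Z,blue):
    for m in comps(blue&(Z>50),20):
        uv=np.argwhere(m)[:,::-1]; print("spacer",uv.mean(0).round(),rect(ray("top",uv,np.median(Z[m]))[:,:2]),"z",Z[m].max().round(1),np.median(Z[m]).round(1),m.sum())
def tubs(P,Z,hsv,zmin=70,zmax=90):
    white=(hsv[...,1]<70)&(Z>zmin)&(Z<zmax)
    for m in comps(white,30):
        uv=np.argwhere(m)[:,::-1].astype(np.float32); X=ray("top",uv,np.median(Z[m]))[:,:2]
        c,r=cv2.minEnclosingCircle(X.astype(np.float32)); print("tub",uv.mean(0).round(),np.round(c,1),round(r,1),"z",np.median(Z[m]).round(1),m.sum())
E
python3 - <<'E'
from h import *
i,d,P,Z,hsv,blue=look()
bench=Z[(np.abs(P[...,0]-450)<250)&(np.abs(Z)<8)];print("bench z",np.median(bench))
spacers(P,Z,blue);tubs(P,Z,hsv)
sub=np.zeros_like(blue);sub[205:260,335:445]=1
rib=sub&(Z>24)&(Z<50)
for m in comps(rib,20):
    uv=np.argwhere(m)[:,::-1];print("rib",uv.mean(0).round(1),rect(ray("top",uv,36)[:,:2]),np.median(Z[m]).round(1),m.sum())
dark=sub&(hsv[...,2]<110)&(hsv[...,1]>90)
for m in comps(dark,20):
    uv=np.argwhere(m)[:,::-1];print("dark",uv.min(0),uv.max(0),rect(ray("top",uv,36)[:,:2]),np.nanmedian(Z[m]).round(1))
for n,u,v in (("strip",400,290),("strip",200,330),("strip2",300,347),("holder",275,235),("measure",483,258),("clampbd",290,190),("clamp",315,157),("book",412,145),("pot",470,194),("base",355,220)):
    print(n,P[v,u].round(0))
save("crop.png",cv2.resize(i[190:330,130:450],None,fx=2.5,fy=2.5,interpolation=cv2.INTER_CUBIC))
E
```

```text
bench z -0.8594523250185993
spacer [334. 278.] (array([ 490.7, -116.3]), 87.6, 14.5, 9.6) z 67.2 63.1 251
spacer [277. 283.] (array([478.7,  13.6]), 85.9, 9.9, -9.1) z 67.0 62.8 167
spacer [227. 293.] (array([452.8, 125.8]), 88.6, 23.2, -9.7) z 69.8 62.8 394
spacer [174. 300.] (array([436., 244.]), 87.4, 31.6, 10.5) z 69.8 62.9 519
tub [473. 177.] [ 718.2 -421.1] 30.3 z 84.5 89
tub [454. 199.] [ 675.3 -385. ] 27.7 z 88.3 58
tub [485. 201.] [ 669.8 -439.6] 38.7 z 84.6 114
tub [175. 206.] [647.2 244.9] 31.4 z 77.6 221
tub [255. 219.] [617.8  54.4] 30.0 z 82.3 115
tub [155. 253.] [539.9 285.6] 31.1 z 77.9 228
tub [205. 256.] [536.3 173.4] 31.0 z 78.3 215
rib [387.5 231.5] (array([ 600.2, -238.8]), 58.8, 28.1, 0.2) 35.4 286
rib [430.6 230.7] (array([ 603.9, -340.5]), 54.7, 20.3, 3.9) 35.1 207
rib [349.5 232.6] (array([ 596.6, -151.2]), 54.1, 16.4, 0.6) 35.3 189
rib [366.3 232.4] (array([ 597.2, -189.8]), 54.2, 32.8, 0.5) 35.3 340
rib [408.7 231.3] (array([ 601. , -289.5]), 54.6, 22.8, 2.7) 35.4 232
dark [418 215] [435 244] (array([ 606.2, -331.1]), 68.5, 39.7, -0.1) 13.5
dark [346 220] [414 246] (array([ 596.5, -222.4]), 159.0, 61.0, -89.2) 33.8
strip [ 464. -271.   28.]
strip [364. 194.  27.]
strip2 [330. -40.  28.]
holder [590.  27.   8.]
measure [ 542. -462.   37.]
clampbd [702.  -6.  -2.]
clamp [771. -68.  54.]
book [ 806. -297.   40.]
pot [ 688. -427.   56.]
base [ 629. -165.   10.]
```

View pics/crop.png

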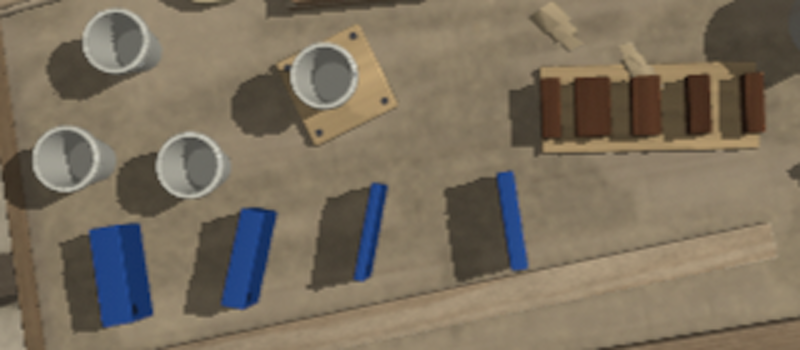

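The crop shows four blue plates, three loose tubs, the holder tub and the rack. The slots widen to the right, so the narrow slot 1 is at the left. Next I'll refine the edges and plan the first grasp, on the 16 mm spacer.

```bash
cat >> h.py <<'E'
def plan(x=None,y=None,z=None,yaw=None):
    s=bot.get_state();p=s["tcp_pos"];w=s["eef_rot"][2]
    if yaw is None: yaw=w
    d=np.array([x if x is not None else p[0],y if y is not None else p[1],z if z is not None else p[2]])-p
    turn=-((yaw-w+np.pi)%(2*np.pi)-np.pi)
    c,q=np.cos(yaw),np.sin(yaw)
    print("t %.1f tcp %s yaw %.4f gap %.1f F %s | turn %.3f tool dx,dy,dz mm %s"%(s["t"],p.round(1),w,s["finger_gap"],s["wrist_force"].round(1),turn,np.round([c*d[0]+q*d[1],-d[2],-q*d[0]+c*d[1]],1)))
def spacer_top(P,Z,hsv,blue):
    for m in comps(blue&(Z>50),20):
        V=hsv[...,2]; b=m&(Z>58)
        uv=np.argwhere(b)[:,::-1]; X=ray("top",uv,63)[:,:2]; c=X.mean(0)
        ev,E=np.linalg.eigh(np.cov((X-c).T)); a=E[:,1]*np.sign(E[0,1]); n=np.array([-a[1],a[0]])
        L=(X-c)@a; T=(X-c)@n
        px=1.95
        print("top",c.round(1),"ang",np.arctan2(a[1],a[0]).round(3),"len~",round(np.sqrt(12*L.var()),1),"thick~",round(np.sqrt(12*T.var()),1))
E
python3 - <<'E'
from h import *
i,d,P,Z,hsv,blue=look()
spacer_top(P,Z,hsv,blue)
sub=np.zeros_like(blue);sub[205:260,335:445]=1
for m in comps(sub&(Z>30)&(Z<45),20):
    uv=np.argwhere(m)[:,::-1];X=ray("top",uv,36)[:,:2];c=X.mean(0);
    print("rib c",c.round(1),"w~",np.sqrt(12*X.var(0)).round(1))
plan(490,-116,150,-np.pi+.167)
E
```

```text
top [ 490.4 -116.5] ang 0.169 len~ 88.2 thick~ 14.4
top [478.1  14.2] ang -0.16 len~ 86.4 thick~ 8.8
top [453.  126.4] ang -0.184 len~ 87.7 thick~ 21.2
top [435.5 245.6] ang 0.183 len~ 87.7 thick~ 27.7
rib c [ 603.8 -341.4] w~ [55.7 19.2]
rib c [ 596.9 -151.2] w~ [55.5 18.4]
rib c [ 597.3 -190.8] w~ [56.5 33. ]
rib c [ 600.4 -240.5] w~ [55.5 27. ]
rib c [ 601.4 -290.2] w~ [56.9 21.5]
t 0.2 tcp [ 184.4 -622.9  230.5] yaw -2.8538 gap 85.0 F [-0.4 -0.4  0.3] | turn 0.121 tool dx,dy,dz mm [-385.6   80.5 -449. ]
```

>>> jog_arm:
  deltas:
    - {"fingers":0,"translation":[0,0,0],"roll":0.121}
    - {"fingers":0,"translation":[-0.0214,0.0045,-0.0249],"roll":0}
    - {"fingers":0,"translation":[-0.0214,0.0045,-0.0249],"roll":0}
    - {"fingers":0,"translation":[-0.0214,0.0045,-0.0249],"roll":0}
    - {"fingers":0,"translation":[-0.0214,0.0045,-0.0249],"roll":0}
    - {"fingers":0,"translation":[-0.0214,0.0045,-0.0249],"roll":0}
    - {"fingers":0,"translation":[-0.0214,0.0045,-0.0249],"roll":0}
    - {"fingers":0,"translation":[-0.0214,0.0045,-0.0249],"roll":0}
    - {"fingers":0,"translation":[-0.0214,0.0045,-0.0249],"roll":0}
    - {"fingers":0,"translation":[-0.0214,0.0045,-0.0249],"roll":0}
    - {"fingers":0,"translation":[-0.0214,0.0045,-0.0249],"roll":0}
    - {"fingers":0,"translation":[-0.0214,0.0045,-0.0249],"roll":0}
    - {"fingers":0,"translation":[-0.0214,0.0045,-0.0249],"roll":0}
    - {"fingers":0,"translation":[-0.0214,0.0045,-0.0249],"roll":0}
    - {"fingers":0,"translation":[-0.0214,0.0045,-0.0249],"roll":0}
    - {"fingers":0,"translation":[-0.0214,0.0045,-0.0249],"roll":0}
    - {"fingers":0,"translation":[-0.0214,0.0045,-0.0249],"roll":0}
    - {"fingers":0,"translation":[-0.0214,0.0045,-0.0249],"roll":0}
    - {"fingers":0,"translation":[-0.0214,0.0045,-0.0249],"roll":0}
    - {"fingers":0,"translation":[0,0,0],"roll":0}
  grip_force: 40

```text
t: 1.87
tcp_pos: [491.1, -113.2, 149.3]
eef_rot: [-1.573, -0.0, -2.97]
wrist_force: [-0.1, 0.1, 0.1]
finger_gap: 42.5
```

```bash
python3 -c "
from h import *
plan(490.4,-116.5,34,-np.pi+.169)"
```

```text
t 1.9 tcp [ 491.1 -113.2  149.3] yaw -2.9699 gap 42.5 F [-0.1  0.1  0.1] | turn 0.003 tool dx,dy,dz mm [  1.3 115.3   3.2]
```

>>> jog_arm:
  deltas:
    - {"fingers":0,"translation":[0.0013,0.0153,0.0032],"roll":0}
    - {"fingers":0,"translation":[0,0.025,0],"roll":0}
    - {"fingers":0,"translation":[0,0.025,0],"roll":0}
    - {"fingers":0,"translation":[0,0.025,0],"roll":0}
    - {"fingers":0,"translation":[0,0.025,0],"roll":0}
    - {"fingers":-1,"translation":[0,0,0],"roll":0}
    - {"fingers":-1,"translation":[0,0,0],"roll":0}
    - {"fingers":-1,"translation":[0,0,0],"roll":0}
    - {"fingers":-1,"translation":[0,0,0],"roll":0}
    - {"fingers":-1,"translation":[0,0,0],"roll":0}
    - {"fingers":-1,"translation":[0,0,0],"roll":0}
    - {"fingers":-1,"translation":[0,0,0],"roll":0}

```text
t: 2.87
tcp_pos: [489.7, -120.9, 36.0]
eef_rot: [-1.57, 0.001, -2.975]
wrist_force: [-0.3, 0.7, -0.5]
finger_gap: 14.8
```

>>> jog_arm:
  deltas:
    - {"fingers":-1,"translation":[0,0,0],"roll":0}
    - {"fingers":-1,"translation":[0,0,0],"roll":0}
    - {"fingers":-1,"translation":[0,0,0],"roll":0}

```text
t: 3.12
tcp_pos: [489.2, -120.7, 35.1]
eef_rot: [-1.571, 0.0, -2.975]
wrist_force: [-0.2, -0.4, -1.3]
finger_gap: 15.2
```

>>> jog_arm:
  deltas:
    - {"fingers":0,"translation":[0,0,0],"roll":0}
    - {"fingers":0,"translation":[0,0,0],"roll":0}
    - {"fingers":0,"translation":[0,0,0],"roll":0}
    - {"fingers":0,"translation":[0,-0.03,0],"roll":0}
    - {"fingers":0,"translation":[0,-0.03,0],"roll":0}
    - {"fingers":0,"translation":[-0.0,-0.03,-0.03],"roll":0}
    - {"fingers":0,"translation":[0,0,-0.04],"roll":0}
    - {"fingers":0,"translation":[0,0,-0.04],"roll":0}
    - {"fingers":0,"translation":[0,0,-0.03],"roll":0}
    - {"fingers":0,"translation":[0,0,0],"roll":0}

```text
t: 3.95
tcp_pos: [465.0, 20.7, 124.6]
eef_rot: [-1.572, 0.0, -2.97]
wrist_force: [-0.3, -0.6, 0.2]
finger_gap: 42.8
```

Run:
```python
from h import *
i,d,P,Z,hsv,blue=look()
spacer_top(P,Z,hsv,blue)
plan(490.4,-120,34,-np.pi+.169)
```

```text
top [ 492.8 -119.5] ang 0.161 len~ 87.8 thick~ 14.5
top [511.1   9. ] ang -0.204 len~ 20.5 thick~ 8.4
top [435.8 245.3] ang 0.192 len~ 87.7 thick~ 27.3
t 4.0 tcp [465.5  18.8 124.6] yaw -2.9705 gap 42.8 F [ 0.4 -0.6  0.3] | turn 0.002 tool dx,dy,dz mm [ -1.2  90.6 141.1]
```

>>> jog_arm:
  deltas:
    - {"fingers":0,"translation":[0,0,0.04],"roll":0}
    - {"fingers":0,"translation":[0,0,0.04],"roll":0}
    - {"fingers":0,"translation":[0,0,0.04],"roll":0}
    - {"fingers":0,"translation":[-0.0032,0,0.021],"roll":0}
    - {"fingers":0,"translation":[0,0.03,0],"roll":0}
    - {"fingers":0,"translation":[0,0.03,0],"roll":0}
    - {"fingers":0,"translation":[0,0.0306,0],"roll":0}
    - {"fingers":0,"translation":[0,0,0],"roll":0}
    - {"fingers":-1,"translation":[0,0,0],"roll":0}
    - {"fingers":-1,"translation":[0,0,0],"roll":0}
    - {"fingers":-1,"translation":[0,0,0],"roll":0}
    - {"fingers":-1,"translation":[0,0,0],"roll":0}
    - {"fingers":-1,"translation":[0,0,0],"roll":0}
    - {"fingers":-1,"translation":[0,0,0],"roll":0}
    - {"fingers":-1,"translation":[0,-0.03,0],"roll":0}
    - {"fingers":-1,"translation":[0,-0.03,0],"roll":0}
    - {"fingers":-1,"translation":[0,-0.03,0],"roll":0.066}
    - {"fingers":-1,"translation":[0,0,0],"roll":0.066}
    - {"fingers":-1,"translation":[0,0,0],"roll":0}
    - {"fingers":-1,"translation":[0,0,0],"roll":0}

```text
t: 5.67
tcp_pos: [492.4, -121.5, 124.0]
eef_rot: [-1.571, 0.0, -3.105]
wrist_force: [-0.2, -0.4, -1.5]
finger_gap: 15.2
```

```bash
python3 -c "
from h import *
plan(599.1,-217.5,100,-np.pi+.037)"
```

```text
t 5.7 tcp [ 492.4 -121.5  124. ] yaw -3.1049 gap 15.2 F [-0.2 -0.4 -1.5] | turn -0.000 tool dx,dy,dz mm [-103.1   24.    99.9]
```

>>> jog_arm:
  deltas:
    - {"fingers":-1,"translation":[-0.0206,0,0.02],"roll":0}
    - {"fingers":-1,"translation":[-0.0206,0,0.02],"roll":0}
    - {"fingers":-1,"translation":[-0.0206,0,0.02],"roll":0}
    - {"fingers":-1,"translation":[-0.0206,0.012,0.02],"roll":0}
    - {"fingers":-1,"translation":[-0.0207,0.012,0.0199],"roll":0}
    - {"fingers":-1,"translation":[0,0,0],"roll":0}
    - {"fingers":-1,"translation":[0,0,0],"roll":0}
    - {"fingers":-1,"translation":[0,0,0],"roll":0}
    - {"fingers":-1,"translation":[0,0,0],"roll":0}

```text
t: 6.42
tcp_pos: [598.2, -217.1, 99.6]
eef_rot: [-1.571, -0.001, -3.106]
wrist_force: [-0.2, 0.1, -1.3]
finger_gap: 15.3
```

```bash
python3 -c "
from h import *
plan(599.1,-217.5,66,-np.pi+.037)
i,d=get_image('scene');save('s1.png',cv2.resize(i[170:250,290:400],None,fx=6,fy=6,interpolation=cv2.INTER_CUBIC))"
```

```text
t 6.4 tcp [ 598.2 -217.1   99.6] yaw -3.1058 gap 15.3 F [-0.2  0.1 -1.3] | turn -0.001 tool dx,dy,dz mm [-0.9 33.6  0.5]
```

View pics/s1.png

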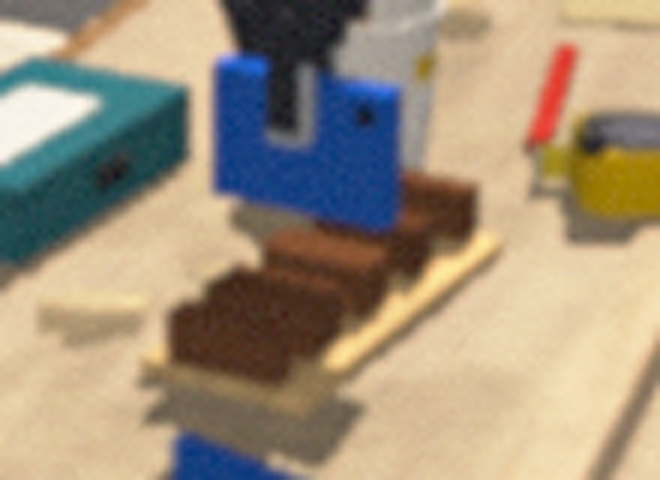

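The spacer at crop (310,140) is held upright and level above the second gap. I'll lower it with a force check.

>>> jog_arm:
  deltas:
    - {"fingers":-1,"translation":[-0.0009,0.012,0.0005],"roll":0}
    - {"fingers":-1,"translation":[0,0.012,0],"roll":0}
    - {"fingers":-1,"translation":[0,0.004,0],"roll":0}
    - {"fingers":-1,"translation":[0,0.004,0],"roll":0}
    - {"fingers":-1,"translation":[0,0.004,0],"roll":0}
    - {"fingers":-1,"translation":[0,0,0],"roll":0}
    - {"fingers":-1,"translation":[0,0,0],"roll":0}

```text
t: 7.05
tcp_pos: [599.9, -218.3, 63.6]
eef_rot: [-1.571, -0.0, -3.107]
wrist_force: [-0.3, 0.5, -0.7]
finger_gap: 15.0
```

>>> jog_arm:
  deltas:
    - {"fingers":-1,"translation":[0,0.004,-0.0005],"roll":0}
    - {"fingers":-1,"translation":[0,0.004,0],"roll":0}
    - {"fingers":-1,"translation":[0,0.004,0],"roll":0}
    - {"fingers":-1,"translation":[0,0.004,0],"roll":0}
    - {"fingers":-1,"translation":[0,0.003,0],"roll":0}
    - {"fingers":-1,"translation":[0,0,0],"roll":0}
    - {"fingers":-1,"translation":[0,0,0],"roll":0}

```text
t: 7.63
tcp_pos: [600.1, -218.1, 45.4]
eef_rot: [-1.571, 0.0, -3.107]
wrist_force: [-2.2, 0.5, 3.9]
finger_gap: 15.3
```

>>> jog_arm:
  deltas:
    - {"fingers":-0.3,"translation":[0,0,0],"roll":0}
    - {"fingers":-0.3,"translation":[0,0,0],"roll":0}
    - {"fingers":-0.3,"translation":[0,0,0],"roll":0}
    - {"fingers":-0.3,"translation":[0,-0.02,0],"roll":0}
    - {"fingers":-0.3,"translation":[0,-0.03,0],"roll":0}
    - {"fingers":0,"translation":[0,-0.03,0],"roll":0}
    - {"fingers":0,"translation":[0,0,0],"roll":0.065}
    - {"fingers":0,"translation":[0,0,0],"roll":0.065}
    - {"fingers":0,"translation":[0,0,0],"roll":0.065}
    - {"fingers":0,"translation":[0.0196,0,-0.0262],"roll":0}
    - {"fingers":0,"translation":[0.0196,0,-0.0262],"roll":0}
    - {"fingers":0,"translation":[0.0196,0,-0.0262],"roll":0}
    - {"fingers":0,"translation":[0.0196,0,-0.0262],"roll":0}
    - {"fingers":0,"translation":[0.0196,0,-0.0262],"roll":0}
    - {"fingers":0,"translation":[0.0196,0,-0.0262],"roll":0}
    - {"fingers":0,"translation":[0.0196,0,-0.0262],"roll":0}
    - {"fingers":0,"translation":[0.0196,0,-0.0262],"roll":0}
    - {"fingers":0,"translation":[0,0,0],"roll":0}
    - {"fingers":0,"translation":[0,0,0],"roll":0}
    - {"fingers":0,"translation":[0,0,0],"roll":0}

```text
t: 9.3
tcp_pos: [478.9, 13.9, 125.1]
eef_rot: [-1.571, 0.001, 2.982]
wrist_force: [0.0, -0.6, 0.0]
finger_gap: 42.5
```

Run:
```python
from h import *
plan(479,13.6,34,-np.pi-.16)
i,d,P,Z,hsv,blue=look()
spacer_top(P,Z,hsv,blue)
for m in comps(blue&(P[...,1]<-150)&(Z>45),15): 
    uv=np.argwhere(m)[:,::-1]; print(ray("top",uv,74)[:,:2].mean(0),np.median(Z[m]))
```

```text
t 9.3 tcp [478.9  13.9 125.1] yaw 2.9819 gap 42.5 F [ 0.  -0.6  0. ] | turn 0.000 tool dx,dy,dz mm [-0.1 91.1  0.3]
top [ 598.8 -217.8] ang 0.017 len~ 88.8 thick~ 17.5
top [435.9 245.2] ang 0.192 len~ 87.7 thick~ 27.5
[ 598.48596172 -215.70093635] 72.71816545884244
```

>>> jog_arm:
  deltas:
    - {"fingers":0,"translation":[0,0.0303,0],"roll":0}
    - {"fingers":0,"translation":[0,0.0303,0],"roll":0}
    - {"fingers":0,"translation":[0,0.0303,0],"roll":0}
    - {"fingers":-0.3,"translation":[0,0,0],"roll":0}
    - {"fingers":-1,"translation":[0,0,0],"roll":0}
    - {"fingers":-1,"translation":[0,0,0],"roll":0}
    - {"fingers":-1,"translation":[0,0,0],"roll":0}
    - {"fingers":-1,"translation":[0,0,0],"roll":0}
    - {"fingers":-1,"translation":[0,0,0],"roll":0}
    - {"fingers":-1,"translation":[0,0,0],"roll":0}
    - {"fingers":-1,"translation":[0,0,0],"roll":0}
    - {"fingers":-1,"translation":[0,-0.03,0],"roll":0}
    - {"fingers":-1,"translation":[0,-0.03,0],"roll":0}
    - {"fingers":-1,"translation":[0,-0.03,0],"roll":-0.066}
    - {"fingers":-1,"translation":[0,0,0],"roll":-0.066}
    - {"fingers":-1,"translation":[0,0,0],"roll":-0.065}
    - {"fingers":-1,"translation":[0,0,0],"roll":0}
    - {"fingers":-1,"translation":[0,0,0],"roll":0}
    - {"fingers":-1,"translation":[0,0,0],"roll":0}

```text
t: 10.93
tcp_pos: [478.2, 14.1, 123.5]
eef_rot: [-1.571, -0.001, -3.106]
wrist_force: [0.3, 0.6, -0.9]
finger_gap: 9.1
```

```bash
python3 -c "
from h import *
plan(597.2,-167.6,90,-np.pi+.037)"
```

```text
t 10.9 tcp [478.2  14.1 123.5] yaw -3.1061 gap 9.1 F [ 0.3  0.6 -0.9] | turn -0.002 tool dx,dy,dz mm [-112.2   33.5  186. ]
```

>>> jog_arm:
  deltas:
    - {"fingers":-1,"translation":[-0.016,0,0.0265],"roll":0}
    - {"fingers":-1,"translation":[-0.016,0,0.0265],"roll":0}
    - {"fingers":-1,"translation":[-0.016,0,0.0265],"roll":0}
    - {"fingers":-1,"translation":[-0.016,0,0.0265],"roll":0}
    - {"fingers":-1,"translation":[-0.016,0.01,0.0265],"roll":0}
    - {"fingers":-1,"translation":[-0.016,0.011,0.0265],"roll":0}
    - {"fingers":-1,"translation":[-0.0162,0.0125,0.027],"roll":0}
    - {"fingers":-1,"translation":[0,0,0],"roll":0}
    - {"fingers":-1,"translation":[0,0,0],"roll":0}
    - {"fingers":-1,"translation":[0,0,0],"roll":0}
    - {"fingers":-1,"translation":[0,0,0],"roll":0}
    - {"fingers":-1,"translation":[0,0,0],"roll":0}

```text
t: 11.93
tcp_pos: [597.5, -166.8, 91.2]
eef_rot: [-1.571, 0.001, -3.104]
wrist_force: [0.1, -0.2, -1.0]
finger_gap: 9.4
```

>>> jog_arm:
  deltas:
    - {"fingers":-1,"translation":[0,0.006,0.0005],"roll":0}
    - {"fingers":-1,"translation":[0,0.005,0],"roll":0}
    - {"fingers":-1,"translation":[0,0.005,0],"roll":0}
    - {"fingers":-1,"translation":[0,0.004,0],"roll":0}
    - {"fingers":-1,"translation":[0,0.004,0],"roll":0}
    - {"fingers":-1,"translation":[0,0.004,0],"roll":0}
    - {"fingers":-1,"translation":[0,0,0],"roll":0}
    - {"fingers":-1,"translation":[0,0,0],"roll":0}
    - {"fingers":-1,"translation":[0,0,0],"roll":0}

```text
t: 12.68
tcp_pos: [597.8, -168.3, 62.6]
eef_rot: [-1.571, 0.0, -3.105]
wrist_force: [-0.1, -0.7, 0.8]
finger_gap: 9.5
```

>>> jog_arm:
  deltas:
    - {"fingers":-1,"translation":[0,0.005,-0.0003],"roll":0}
    - {"fingers":-1,"translation":[0,0.005,0],"roll":0}
    - {"fingers":-1,"translation":[0,0.004,0],"roll":0}
    - {"fingers":-1,"translation":[0,0.004,0],"roll":0}
    - {"fingers":-1,"translation":[0,0,0],"roll":0}
    - {"fingers":-1,"translation":[0,0,0],"roll":0}

```text
t: 13.18
tcp_pos: [597.9, -168.1, 44.8]
eef_rot: [-1.571, 0.0, -3.105]
wrist_force: [-0.8, -0.1, 2.4]
finger_gap: 9.3
```

>>> jog_arm:
  deltas:
    - {"fingers":-0.4,"translation":[0,0,0],"roll":0}
    - {"fingers":-0.4,"translation":[0,0,0],"roll":0}
    - {"fingers":-0.4,"translation":[0,0,0],"roll":0}
    - {"fingers":-0.4,"translation":[0,-0.02,0],"roll":0}
    - {"fingers":-0.4,"translation":[0,-0.03,0],"roll":0}
    - {"fingers":0.1,"translation":[0,-0.03,0],"roll":0.0735}
    - {"fingers":0.1,"translation":[0,0,0],"roll":0.0735}
    - {"fingers":0.1,"translation":[0,0,0],"roll":0.0735}
    - {"fingers":0.1,"translation":[0.0196,0,-0.0263],"roll":0}
    - {"fingers":0.1,"translation":[0.0196,0,-0.0263],"roll":0}
    - {"fingers":0.1,"translation":[0.0196,0,-0.0263],"roll":0}
    - {"fingers":0.1,"translation":[0.0196,0,-0.0263],"roll":0}
    - {"fingers":0.1,"translation":[0.0196,0,-0.0263],"roll":0}
    - {"fingers":0.1,"translation":[0.0196,0,-0.0263],"roll":0}
    - {"fingers":0.1,"translation":[0.0196,0,-0.0263],"roll":0}
    - {"fingers":0.1,"translation":[0.0196,0,-0.0263],"roll":0}
    - {"fingers":0.1,"translation":[0.0196,0,-0.0263],"roll":0}
    - {"fingers":0.1,"translation":[0.0196,0,-0.0263],"roll":0}
    - {"fingers":0.1,"translation":[0,0,0],"roll":0}
    - {"fingers":0.1,"translation":[0,0,0],"roll":0}

```text
t: 14.85
tcp_pos: [452.2, 127.6, 124.4]
eef_rot: [-1.571, 0.0, 2.961]
wrist_force: [-0.7, -0.1, 0.5]
finger_gap: 47.1
```

Run:
```python
from h import *
plan(453.8,125.8,34,-np.pi-.184)
i,d,P,Z,hsv,blue=look()
for m in comps(blue&(Z>45),15): 
    uv=np.argwhere(m)[:,::-1]; print(ray("top",uv,74)[:,:2].mean(0),np.median(Z[m]))
```

```text
t 14.8 tcp [452.2 127.6 124.4] yaw 2.9611 gap 47.1 F [-0.7 -0.1  0.5] | turn 0.004 tool dx,dy,dz mm [-1.9 90.4  1.5]
[ 598.47823215 -215.74394145] 72.9269616768025
[ 594.72987749 -166.58723   ] 72.56740202398123
[476.86646391 118.45963928] 62.69352112955436
[417.32728865 126.75295491] 62.96166973516371
```

>>> jog_arm:
  deltas:
    - {"fingers":0.1,"translation":[-0.001,0.0301,0],"roll":0}
    - {"fingers":0.1,"translation":[0,0.0301,0],"roll":0}
    - {"fingers":0.1,"translation":[0,0.0301,0],"roll":0}
    - {"fingers":-0.2,"translation":[0,0,0],"roll":0}
    - {"fingers":-1,"translation":[0,0,0],"roll":0}
    - {"fingers":-1,"translation":[0,0,0],"roll":0}
    - {"fingers":-1,"translation":[0,0,0],"roll":0}
    - {"fingers":-1,"translation":[0,0,0],"roll":0}
    - {"fingers":-1,"translation":[0,0,0],"roll":0}
    - {"fingers":-1,"translation":[0,0,0],"roll":0}
    - {"fingers":-1,"translation":[0,-0.03,0],"roll":0}
    - {"fingers":-1,"translation":[0,-0.035,0],"roll":0}
    - {"fingers":-1,"translation":[0,-0.035,0],"roll":-0.073}
    - {"fingers":-1,"translation":[0,-0.02,0],"roll":-0.073}
    - {"fingers":-1,"translation":[0,0,0],"roll":-0.073}
    - {"fingers":-1,"translation":[0,0,0],"roll":0}
    - {"fingers":-1,"translation":[0,0,0],"roll":0}
    - {"fingers":-1,"translation":[0,0,0],"roll":0}

```text
t: 16.4
tcp_pos: [453.1, 126.2, 153.1]
eef_rot: [-1.571, -0.002, -3.108]
wrist_force: [0.4, -0.0, -0.8]
finger_gap: 21.2
```

```bash
python3 -c "
from h import *
plan(600.9,-267.6,90,-np.pi+.037)"
```

```text
t 16.4 tcp [453.1 126.2 153.1] yaw -3.1077 gap 21.2 F [ 0.4 -0.  -0.8] | turn -0.003 tool dx,dy,dz mm [-133.1   63.1  399. ]
```

>>> jog_arm:
  deltas:
    - {"fingers":-1,"translation":[-0.0111,0,0.03325],"roll":0}
    - {"fingers":-1,"translation":[-0.0111,0,0.03325],"roll":0}
    - {"fingers":-1,"translation":[-0.0111,0,0.03325],"roll":0}
    - {"fingers":-1,"translation":[-0.0111,0,0.03325],"roll":0}
    - {"fingers":-1,"translation":[-0.0111,0,0.03325],"roll":0}
    - {"fingers":-1,"translation":[-0.0111,0,0.03325],"roll":0}
    - {"fingers":-1,"translation":[-0.0111,0,0.03325],"roll":0}
    - {"fingers":-1,"translation":[-0.0111,0,0.03325],"roll":0}
    - {"fingers":-1,"translation":[-0.0111,0,0.03325],"roll":0}
    - {"fingers":-1,"translation":[-0.0111,0,0.03325],"roll":0}
    - {"fingers":-1,"translation":[-0.0111,0,0.03325],"roll":0}
    - {"fingers":-1,"translation":[-0.0111,0,0.03325],"roll":0}
    - {"fingers":-1,"translation":[0,0,0],"roll":0}
    - {"fingers":-1,"translation":[0,0,0],"roll":0}
    - {"fingers":-1,"translation":[0,0.025,0],"roll":0}
    - {"fingers":-1,"translation":[0,0.025,0],"roll":0}
    - {"fingers":-1,"translation":[0,0.013,0],"roll":0}
    - {"fingers":-1,"translation":[0,0,0],"roll":0}
    - {"fingers":-1,"translation":[0,0,0],"roll":0}
    - {"fingers":-1,"translation":[0,0,0],"roll":0}

```text
t: 18.07
tcp_pos: [601.8, -267.6, 92.5]
eef_rot: [-1.57, 0.001, -3.106]
wrist_force: [0.3, -0.6, -1.5]
finger_gap: 21.5
```

>>> jog_arm:
  deltas:
    - {"fingers":-1,"translation":[0,0.006,0],"roll":0}
    - {"fingers":-1,"translation":[0,0.006,0],"roll":0}
    - {"fingers":-1,"translation":[0,0.005,0],"roll":0}
    - {"fingers":-1,"translation":[0,0.004,0],"roll":0}
    - {"fingers":-1,"translation":[0,0.004,0],"roll":0}
    - {"fingers":-1,"translation":[0,0.004,0],"roll":0}
    - {"fingers":-1,"translation":[0,0,0],"roll":0}
    - {"fingers":-1,"translation":[0,0,0],"roll":0}
    - {"fingers":-1,"translation":[0,0,0],"roll":0}

```text
t: 18.82
tcp_pos: [601.2, -267.9, 62.3]
eef_rot: [-1.571, 0.0, -3.106]
wrist_force: [0.5, 0.5, -1.1]
finger_gap: 21.5
```

>>> jog_arm:
  deltas:
    - {"fingers":-1,"translation":[0,0.005,0],"roll":0}
    - {"fingers":-1,"translation":[0,0.005,0],"roll":0}
    - {"fingers":-1,"translation":[0,0.004,0],"roll":0}
    - {"fingers":-1,"translation":[0,0.0035,0],"roll":0}
    - {"fingers":-1,"translation":[0,0,0],"roll":0}
    - {"fingers":-1,"translation":[0,0,0],"roll":0}

```text
t: 19.32
tcp_pos: [600.8, -267.6, 44.1]
eef_rot: [-1.571, -0.001, -3.106]
wrist_force: [0.4, 0.4, -1.0]
finger_gap: 21.3
```

>>> jog_arm:
  deltas:
    - {"fingers":-0.2,"translation":[0,0,0],"roll":0}
    - {"fingers":-0.2,"translation":[0,0,0],"roll":0}
    - {"fingers":-0.2,"translation":[0,0,0],"roll":0}
    - {"fingers":-0.2,"translation":[0,-0.02,0],"roll":0}
    - {"fingers":-0.2,"translation":[0,-0.03,0],"roll":0}
    - {"fingers":-0.2,"translation":[0,-0.03,0],"roll":-0.076}
    - {"fingers":0.3,"translation":[0,-0.02,0],"roll":-0.076}
    - {"fingers":0.3,"translation":[0,0,0],"roll":0}

```text
t: 19.98
tcp_pos: [604.4, -269.5, 152.0]
eef_rot: [-1.564, 0.009, -2.952]
wrist_force: [1.2, -0.8, 1.3]
finger_gap: 55.1
```

>>> jog_arm:
  deltas:
    - {"fingers":0.3,"translation":[0.0044,0,-0.03564],"roll":0}
    - {"fingers":0.3,"translation":[0.0044,0,-0.03564],"roll":0}
    - {"fingers":0.3,"translation":[0.0044,0,-0.03564],"roll":0}
    - {"fingers":0.3,"translation":[0.0044,0,-0.03564],"roll":0}
    - {"fingers":0.3,"translation":[0.0044,0,-0.03564],"roll":0}
    - {"fingers":0.3,"translation":[0.0044,0,-0.03564],"roll":0}
    - {"fingers":0.3,"translation":[0.0044,0,-0.03564],"roll":0}
    - {"fingers":0.3,"translation":[0.0044,0,-0.03564],"roll":0}
    - {"fingers":0.3,"translation":[0.0044,0,-0.03564],"roll":0}
    - {"fingers":0.3,"translation":[0.0044,0,-0.03564],"roll":0}
    - {"fingers":0.3,"translation":[0.0044,0,-0.03564],"roll":0}
    - {"fingers":0.3,"translation":[0.0044,0,-0.03564],"roll":0}
    - {"fingers":0.3,"translation":[0.0044,0,-0.03564],"roll":0}
    - {"fingers":0.3,"translation":[0.0044,0,-0.03564],"roll":0}
    - {"fingers":0.3,"translation":[0.0044,0,-0.03564],"roll":0}
    - {"fingers":0.3,"translation":[0,0,0],"roll":0}
    - {"fingers":0.3,"translation":[0,0,0],"roll":0}
    - {"fingers":0.3,"translation":[0,0,0],"roll":0}
    - {"fingers":0.3,"translation":[0,0,0],"roll":0}

```text
t: 21.57
tcp_pos: [436.9, 244.3, 144.4]
eef_rot: [-1.57, -0.0, -2.956]
wrist_force: [-0.1, -0.3, 0.2]
finger_gap: 55.6
```

Run:
```python
from h import *
plan(436.5,244.9,34,-np.pi+.188)
i,d,P,Z,hsv,blue=look()
for m in comps(blue&(Z>45),15): 
    uv=np.argwhere(m)[:,::-1]; print(ray("top",uv,74)[:,:2].mean(0),np.median(Z[m]))
```

```text
t 21.6 tcp [436.9 244.3 144.4] yaw -2.9559 gap 55.6 F [-0.1 -0.3  0.2] | turn -0.002 tool dx,dy,dz mm [  0.3 110.4  -0.7]
[ 598.17202865 -215.70822221] 72.97951723528192
[ 599.27317082 -264.26411885] 72.71941233559484
[ 594.81216084 -166.59270195] 72.83012101622933
[436.67327444 238.9158104 ] 62.667115336107656
```

>>> jog_arm:
  deltas:
    - {"fingers":0.3,"translation":[0,0.0368,0],"roll":0}
    - {"fingers":0.3,"translation":[0,0.0368,0],"roll":0}
    - {"fingers":0.3,"translation":[0,0.0368,0],"roll":0}
    - {"fingers":0,"translation":[0,0,0],"roll":0}
    - {"fingers":-1,"translation":[0,0,0],"roll":0}
    - {"fingers":-1,"translation":[0,0,0],"roll":0}
    - {"fingers":-1,"translation":[0,0,0],"roll":0}
    - {"fingers":-1,"translation":[0,0,0],"roll":0}
    - {"fingers":-1,"translation":[0,0,0],"roll":0}
    - {"fingers":-1,"translation":[0,0,0],"roll":0}
    - {"fingers":-1,"translation":[0,-0.03,0],"roll":0}
    - {"fingers":-1,"translation":[0,-0.035,0],"roll":0}
    - {"fingers":-1,"translation":[0,-0.035,0],"roll":0.0755}
    - {"fingers":-1,"translation":[0,-0.02,0],"roll":0.0755}
    - {"fingers":-1,"translation":[0,0,0],"roll":0}
    - {"fingers":-1,"translation":[0,0,0],"roll":0}
    - {"fingers":-1,"translation":[0,0,0],"roll":0}
    - {"fingers":-1,"translation":[0,0,0],"roll":0}

```text
t: 23.12
tcp_pos: [435.5, 244.7, 152.2]
eef_rot: [-1.57, -0.003, -3.105]
wrist_force: [-0.1, 0.1, -1.3]
finger_gap: 27.1
```

```bash
python3 -c "
from h import *
plan(602.7,-317.6,90,-np.pi+.037)"
```

```text
t 23.1 tcp [435.5 244.7 152.2] yaw -3.1047 gap 27.1 F [-0.1  0.1 -1.3] | turn -0.000 tool dx,dy,dz mm [-146.3   62.2  568.1]
```

>>> jog_arm:
  deltas:
    - {"fingers":-1,"translation":[-0.00914,0,0.0355],"roll":0}
    - {"fingers":-1,"translation":[-0.00914,0,0.0355],"roll":0}
    - {"fingers":-1,"translation":[-0.00914,0,0.0355],"roll":0}
    - {"fingers":-1,"translation":[-0.00914,0,0.0355],"roll":0}
    - {"fingers":-1,"translation":[-0.00914,0,0.0355],"roll":0}
    - {"fingers":-1,"translation":[-0.00914,0,0.0355],"roll":0}
    - {"fingers":-1,"translation":[-0.00914,0,0.0355],"roll":0}
    - {"fingers":-1,"translation":[-0.00914,0,0.0355],"roll":0}
    - {"fingers":-1,"translation":[-0.00914,0,0.0355],"roll":0}
    - {"fingers":-1,"translation":[-0.00914,0,0.0355],"roll":0}
    - {"fingers":-1,"translation":[-0.00914,0,0.0355],"roll":0}
    - {"fingers":-1,"translation":[-0.00914,0,0.0355],"roll":0}
    - {"fingers":-1,"translation":[-0.00914,0,0.0355],"roll":0}
    - {"fingers":-1,"translation":[-0.00914,0,0.0355],"roll":0}
    - {"fingers":-1,"translation":[-0.00914,0,0.0355],"roll":0}
    - {"fingers":-1,"translation":[-0.00914,0,0.0355],"roll":0}
    - {"fingers":-1,"translation":[0,0,0],"roll":0}
    - {"fingers":-1,"translation":[0,0,0],"roll":0}

```text
t: 24.62
tcp_pos: [602.5, -318.3, 151.4]
eef_rot: [-1.573, -0.003, -3.108]
wrist_force: [-0.3, 0.6, -1.3]
finger_gap: 27.7
```

>>> jog_arm:
  deltas:
    - {"fingers":-1,"translation":[0,0.025,0],"roll":0}
    - {"fingers":-1,"translation":[0,0.025,0],"roll":0}
    - {"fingers":-1,"translation":[0,0.012,0],"roll":0}
    - {"fingers":-1,"translation":[0,0,0],"roll":0}
    - {"fingers":-1,"translation":[0,0,0],"roll":0}
    - {"fingers":-1,"translation":[0,0,0],"roll":0}

```text
t: 25.12
tcp_pos: [604.1, -316.9, 93.5]
eef_rot: [-1.57, 0.001, -3.105]
wrist_force: [-0.4, 0.9, 0.4]
finger_gap: 27.5
```

>>> jog_arm:
  deltas:
    - {"fingers":-1,"translation":[0,0.007,0.0005],"roll":0}
    - {"fingers":-1,"translation":[0,0.006,0],"roll":0}
    - {"fingers":-1,"translation":[0,0.005,0],"roll":0}
    - {"fingers":-1,"translation":[0,0.004,0],"roll":0}
    - {"fingers":-1,"translation":[0,0.004,0],"roll":0}
    - {"fingers":-1,"translation":[0,0.004,0],"roll":0}
    - {"fingers":-1,"translation":[0,0,0],"roll":0}
    - {"fingers":-1,"translation":[0,0,0],"roll":0}
    - {"fingers":-1,"translation":[0,0,0],"roll":0}

```text
t: 25.87
tcp_pos: [603.6, -317.7, 62.4]
eef_rot: [-1.571, 0.0, -3.105]
wrist_force: [0.5, 0.1, -1.3]
finger_gap: 27.3
```

>>> jog_arm:
  deltas:
    - {"fingers":-1,"translation":[0,0.005,0],"roll":0}
    - {"fingers":-1,"translation":[0,0.005,0],"roll":0}
    - {"fingers":-1,"translation":[0,0.004,0],"roll":0}
    - {"fingers":-1,"translation":[0,0.004,0],"roll":0}
    - {"fingers":-1,"translation":[0,0,0],"roll":0}
    - {"fingers":-1,"translation":[0,0,0],"roll":0}

```text
t: 26.37
tcp_pos: [603.4, -317.6, 43.9]
eef_rot: [-1.571, -0.0, -3.105]
wrist_force: [0.9, -0.4, -0.8]
finger_gap: 27.5
```

>>> jog_arm:
  deltas:
    - {"fingers":-0.15,"translation":[0,0,0],"roll":0}
    - {"fingers":-0.15,"translation":[0,0,0],"roll":0}
    - {"fingers":-0.15,"translation":[0,0,0],"roll":0}
    - {"fingers":-0.15,"translation":[0,-0.02,0],"roll":0}
    - {"fingers":-0.15,"translation":[0,-0.03,0],"roll":0}
    - {"fingers":-0.15,"translation":[0,-0.04,0],"roll":0}
    - {"fingers":1,"translation":[0,-0.03,-0.02],"roll":0}
    - {"fingers":1,"translation":[0.02,0,-0.03],"roll":0}
    - {"fingers":1,"translation":[0.02,0,-0.03],"roll":0}
    - {"fingers":1,"translation":[0.02,0,-0.03],"roll":0}
    - {"fingers":1,"translation":[0.02,0,-0.03],"roll":0}
    - {"fingers":1,"translation":[0.02,0,-0.03],"roll":0}
    - {"fingers":1,"translation":[0.02,0,-0.03],"roll":0}
    - {"fingers":1,"translation":[0.02,0,-0.03],"roll":0}
    - {"fingers":1,"translation":[0,0,0],"roll":0}
    - {"fingers":1,"translation":[0,0,0],"roll":0}
    - {"fingers":1,"translation":[0,0,0],"roll":0}

```text
t: 27.78
tcp_pos: [455.8, -93.1, 165.0]
eef_rot: [-1.57, 0.002, -3.105]
wrist_force: [0.5, -0.5, -0.1]
finger_gap: 85.2
```

```bash
cat >> h.py <<'E'
def rims(P,Z,hsv,holder_z=92):
    """rim circles: fit to outer contour of the white tub region near each rim height"""
    out=[]
    white=(hsv[...,1]<60)&(Z>40)&(Z<230)
    near=(P[...,1]>-60)&(P[...,1]<350)&(P[...,0]>400)&(P[...,0]<720)
    for m in comps(white&near,80):
        zt=np.percentile(Z[m],97)
        mm=m&(Z>zt-8); uv=np.argwhere(mm)[:,::-1]
        h=cv2.convexHull(uv.astype(np.int32))[:,0]; X=ray("top",h,round(zt))[:,:2]
        A=np.c_[2*X,np.ones(len(X))];s=np.linalg.lstsq(A,(X**2).sum(1),rcond=None)[0]
        r=np.sqrt(s[2]+s[0]**2+s[1]**2)
        print("rim",s[:2].round(1),"r",r.round(1),"z",zt.round(1),"n",len(X),"rms",np.std(np.linalg.norm(X-s[:2],axis=1)).round(2))
E
python3 - <<'E'
from h import *
i,d,P,Z,hsv,blue=look();save("top2.png",i)
for m in comps(blue&(Z>45),15): 
    uv=np.argwhere(m)[:,::-1]; print(ray("top",uv,74)[:,:2].mean(0),np.median(Z[m]))
rims(P,Z,hsv)
plan()
E
```

```text
[ 598.48025221 -215.83425389] 72.81826026261044
[ 599.19966159 -264.5114404 ] 72.72603365684762
[ 602.38743468 -313.48486478] 72.81140868486285
[ 594.7999383 -166.5724989] 72.7618528907339
rim [646.8 244.2] r 29.9 z 81.5 n 24 rms 0.46
rim [616.8  53.2] r 29.5 z 93.7 n 21 rms 0.36
rim [539.9 284.4] r 30.1 z 81.6 n 23 rms 0.32
rim [535.7 173.4] r 29.8 z 81.9 n 21 rms 0.24
t 27.8 tcp [456.  -93.5 165. ] yaw -3.1056 gap 85.2 F [-0.3 -0.3 -0.4] | turn -0.000 tool dx,dy,dz mm [-0. -0.  0.]
```

View pics/top2.png

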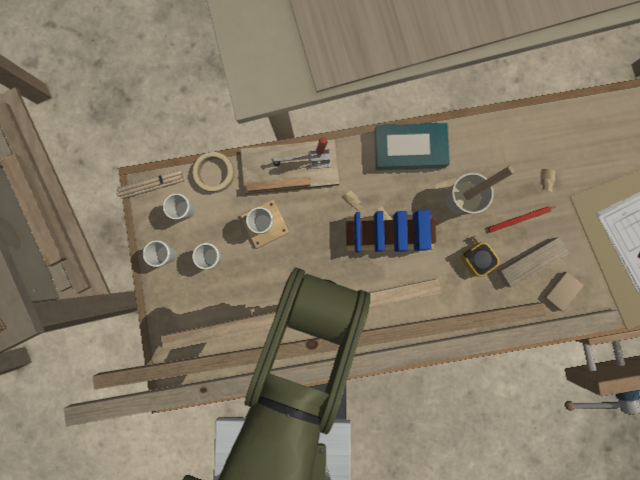

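All four spacers stand in the rack in the top view, columns 358, 380, 401 and 423. The tubs haven't moved. For the first tub, at (206,256), I'll squeeze it from two directions, which also gives the camera bias.

>>> jog_arm:
  deltas:
    - {"fingers":1,"translation":[-0.01115,0,-0.0329],"roll":0}
    - {"fingers":1,"translation":[-0.01115,0,-0.0329],"roll":0}
    - {"fingers":1,"translation":[-0.01115,0,-0.0329],"roll":0}
    - {"fingers":1,"translation":[-0.01115,0,-0.0329],"roll":0}
    - {"fingers":1,"translation":[-0.01115,0,-0.0329],"roll":0}
    - {"fingers":1,"translation":[-0.01115,0,-0.0329],"roll":0}
    - {"fingers":1,"translation":[-0.01115,0,-0.0329],"roll":0}
    - {"fingers":1,"translation":[-0.01115,0,-0.0329],"roll":0}
    - {"fingers":1,"translation":[0,0.02,0],"roll":0}
    - {"fingers":1,"translation":[0,0.03,0],"roll":0}
    - {"fingers":1,"translation":[0,0,0],"roll":0}
    - {"fingers":1,"translation":[0,0,0],"roll":0}
    - {"fingers":1,"translation":[0,0,0],"roll":0}
    - {"fingers":1,"translation":[0,0,0],"roll":0}
  grip_force: 20

```text
t: 29.0
tcp_pos: [536.4, 173.0, 116.3]
eef_rot: [-1.571, 0.003, -3.106]
wrist_force: [0.0, -0.6, 0.4]
finger_gap: 85.5
```

```bash
python3 -c "
from h import *
plan(535.7,172.9,53)"
```

```text
t 29.0 tcp [536.4 173.  116.3] yaw -3.1065 gap 85.5 F [ 0.  -0.6  0.4] | turn -0.000 tool dx,dy,dz mm [ 0.7 63.3  0.1]
```

>>> jog_arm:
  deltas:
    - {"fingers":1,"translation":[0.0005,0.0211,0],"roll":0}
    - {"fingers":1,"translation":[0,0.0211,0],"roll":0}
    - {"fingers":1,"translation":[0,0.0211,0],"roll":0}
    - {"fingers":0.7,"translation":[0,0,0],"roll":0}
    - {"fingers":0,"translation":[0,0,0],"roll":0}
    - {"fingers":0,"translation":[0,0,0],"roll":0}
    - {"fingers":0,"translation":[0,0,0],"roll":0}
    - {"fingers":0,"translation":[0,0,0],"roll":0}
    - {"fingers":0,"translation":[0,0,0],"roll":0}

```text
t: 29.75
tcp_pos: [535.2, 173.5, 52.3]
eef_rot: [-1.571, 0.002, -3.105]
wrist_force: [0.5, 0.5, -0.5]
finger_gap: 60.2
```

>>> jog_arm:
  deltas:
    - {"fingers":1,"translation":[0,0,0],"roll":0}
    - {"fingers":1,"translation":[0,0,0],"roll":0}
    - {"fingers":1,"translation":[0,0,0],"roll":0}
    - {"fingers":1,"translation":[0,0,0],"roll":-0.1208}
    - {"fingers":1,"translation":[0,0,0],"roll":-0.1208}
    - {"fingers":1,"translation":[0,0,0],"roll":-0.1208}
    - {"fingers":1,"translation":[0,0,0],"roll":-0.1208}
    - {"fingers":1,"translation":[0,0,0],"roll":-0.1208}
    - {"fingers":1,"translation":[0,0,0],"roll":-0.1208}
    - {"fingers":1,"translation":[0,0,0],"roll":-0.1208}
    - {"fingers":1,"translation":[0,0,0],"roll":-0.1208}
    - {"fingers":1,"translation":[0,0,0],"roll":-0.1208}
    - {"fingers":1,"translation":[0,0,0],"roll":-0.1208}
    - {"fingers":1,"translation":[0,0,0],"roll":-0.1208}
    - {"fingers":1,"translation":[0,0,0],"roll":-0.1208}
    - {"fingers":1,"translation":[0,0,0],"roll":-0.1208}
    - {"fingers":1,"translation":[0,0,0],"roll":0}
    - {"fingers":1,"translation":[0,0,0],"roll":0}

```text
t: 31.25
tcp_pos: [534.3, 173.4, 51.0]
eef_rot: [-1.571, 0.0, -1.538]
wrist_force: [0.3, -0.4, 0.1]
finger_gap: 85.1
```

>>> jog_arm:
  deltas:
    - {"fingers":0.7,"translation":[0,0,0],"roll":0}
    - {"fingers":0,"translation":[0,0,0],"roll":0}
    - {"fingers":0,"translation":[0,0,0],"roll":0}
    - {"fingers":0,"translation":[0,0,0],"roll":0}
    - {"fingers":0,"translation":[0,0,0],"roll":0}
    - {"fingers":0,"translation":[0,0,0],"roll":0}
    - {"fingers":0,"translation":[0,0,0],"roll":0}

```text
t: 31.83
tcp_pos: [534.6, 173.4, 51.3]
eef_rot: [-1.57, 0.0, -1.535]
wrist_force: [0.4, -0.2, 2.9]
finger_gap: 60.9
```

>>> jog_arm:
  deltas:
    - {"fingers":1,"translation":[0,0,0],"roll":0}
    - {"fingers":1,"translation":[0,0,0],"roll":0}
    - {"fingers":1,"translation":[0,0,0],"roll":0}
    - {"fingers":1,"translation":[0,-0.025,0],"roll":0}
    - {"fingers":1,"translation":[0,-0.03,0],"roll":0}
    - {"fingers":1,"translation":[0,-0.025,-0.02],"roll":0}
    - {"fingers":1,"translation":[0,0,-0.035],"roll":0}
    - {"fingers":1,"translation":[0,0,-0.035],"roll":0}
    - {"fingers":1,"translation":[0,0,-0.035],"roll":0}
    - {"fingers":1,"translation":[0,0,-0.025],"roll":0}
    - {"fingers":1,"translation":[0,0,0],"roll":0}
    - {"fingers":1,"translation":[0,0,0],"roll":0}
    - {"fingers":1,"translation":[0,0,0],"roll":0}

```text
t: 32.92
tcp_pos: [385.0, 168.1, 131.4]
eef_rot: [-1.569, 0.0, -1.535]
wrist_force: [-0.2, -0.4, -0.1]
finger_gap: 85.2
```

Run:
```python
from h import *
for k in range(3):
    i,d,P,Z,hsv,blue=look();rims(P,Z,hsv)
plan(534.5,173.4,140,-np.pi/2)
```

```text
rim [646.9 244.1] r 30.0 z 81.5 n 23 rms 0.41
rim [617.1  53.5] r 29.5 z 93.4 n 21 rms 0.33
rim [540.  284.9] r 30.1 z 81.5 n 22 rms 0.34
rim [536.4 173.6] r 29.9 z 81.6 n 20 rms 0.29
rim [433.5 169.4] r 24.9 z 227.4 n 8 rms 1.65
rim [647.1 244.5] r 30.0 z 81.0 n 23 rms 0.39
rim [616.9  53.3] r 29.5 z 93.5 n 21 rms 0.32
rim [540.1 284.7] r 30.2 z 81.2 n 22 rms 0.44
rim [536.3 173.9] r 30.0 z 81.2 n 20 rms 0.34
rim [434.  166.4] r 25.5 z 228.4 n 7 rms 2.36
rim [647.1 244.5] r 30.0 z 81.2 n 24 rms 0.42
rim [617.   53.4] r 29.5 z 93.4 n 20 rms 0.36
rim [539.9 284.4] r 30.1 z 81.5 n 21 rms 0.38
rim [536.4 173.8] r 29.8 z 81.7 n 21 rms 0.23
rim [435.1 165.5] r 24.7 z 227.9 n 7 rms 1.98
t 33.1 tcp [385.4 168.  131.2] yaw -1.5354 gap 85.5 F [ 0.  -0.4 -0.3] | turn 0.035 tool dx,dy,dz mm [ -5.4  -8.8 149.1]
```

>>> jog_arm:
  deltas:
    - {"fingers":1,"translation":[0,0,0.03],"roll":0}
    - {"fingers":1,"translation":[0,0,0.04],"roll":0}
    - {"fingers":1,"translation":[0,0,0.04],"roll":0}
    - {"fingers":1,"translation":[0,0,0.0393],"roll":0}
    - {"fingers":1,"translation":[0,0,0],"roll":0}
    - {"fingers":1,"translation":[0,0.03,0],"roll":0}
    - {"fingers":1,"translation":[0,0.025,0],"roll":0}
    - {"fingers":1,"translation":[0,0.025,0],"roll":0}
    - {"fingers":1,"translation":[0,0,0],"roll":0}
    - {"fingers":0.7,"translation":[0,0,0],"roll":0}
    - {"fingers":0,"translation":[0,0,0],"roll":0}
    - {"fingers":0,"translation":[0,0,0],"roll":0}
    - {"fingers":0,"translation":[0,0,0],"roll":0}
    - {"fingers":0,"translation":[0,0,0],"roll":0}
    - {"fingers":0,"translation":[0,0,0],"roll":0}
    - {"fingers":0,"translation":[0,0,0],"roll":0}

```text
t: 34.4
tcp_pos: [534.9, 173.6, 52.7]
eef_rot: [-1.568, 0.001, -1.535]
wrist_force: [-0.0, 0.5, 4.6]
finger_gap: 60.6
```

>>> jog_arm:
  deltas:
    - {"fingers":0,"translation":[0,-0.02,0],"roll":0}
    - {"fingers":0,"translation":[0,-0.03,0],"roll":0}
    - {"fingers":0,"translation":[0,-0.035,0],"roll":0}
    - {"fingers":0,"translation":[0,-0.035,0],"roll":0}
    - {"fingers":0,"translation":[0.0205,0,0.0127],"roll":0}
    - {"fingers":0,"translation":[0.0205,0,0.0127],"roll":0}
    - {"fingers":0,"translation":[0.0205,0,0.0127],"roll":0}
    - {"fingers":0,"translation":[0.0205,0,0.0127],"roll":0}
    - {"fingers":0,"translation":[0.0205,0,0.0127],"roll":0}
    - {"fingers":0,"translation":[0.0206,0,0.0128],"roll":0}
    - {"fingers":0,"translation":[0,0,0],"roll":0}
    - {"fingers":0,"translation":[0,0,0],"roll":0}
    - {"fingers":0,"translation":[0,0,0],"roll":0}
    - {"fingers":0,"translation":[0,0,0],"roll":0}
    - {"fingers":0,"translation":[0,0,0],"roll":0}

```text
t: 35.65
tcp_pos: [613.7, 54.0, 170.8]
eef_rot: [-1.571, 0.0, -1.534]
wrist_force: [-0.4, 0.6, -0.5]
finger_gap: 60.7
```

```bash
python3 -c "
from h import *
plan(615.2,53.05,130)"
```

```text
t 35.6 tcp [613.7  54.  170.8] yaw -1.5337 gap 60.7 F [-0.4  0.6 -0.5] | turn -0.000 tool dx,dy,dz mm [ 1.  40.8  1.4]
```

>>> jog_arm:
  deltas:
    - {"fingers":0,"translation":[0.001,0,0.0014],"roll":0}
    - {"fingers":0,"translation":[0,0.015,0],"roll":0}
    - {"fingers":0,"translation":[0,0.015,0],"roll":0}
    - {"fingers":0,"translation":[0,0.01,0],"roll":0}
    - {"fingers":0,"translation":[0,0.008,0],"roll":0}
    - {"fingers":0,"translation":[0,0.007,0],"roll":0}
    - {"fingers":0,"translation":[0,0,0],"roll":0}
    - {"fingers":0,"translation":[0,0,0],"roll":0}
    - {"fingers":0,"translation":[0,0,0],"roll":0}
    - {"fingers":0,"translation":[0,0,0],"roll":0}

```text
t: 36.48
tcp_pos: [616.4, 52.1, 117.0]
eef_rot: [-1.569, -0.0, -1.535]
wrist_force: [0.2, 0.3, -0.6]
finger_gap: 60.7
```

```bash
python3 -c "
from h import *
plan(615.2,53.05,105)"
```

```text
t 36.5 tcp [616.4  52.1 117. ] yaw -1.5349 gap 60.7 F [ 0.2  0.3 -0.6] | turn -0.000 tool dx,dy,dz mm [-1.  12.  -1.2]
```

```bash
cat >> h.py <<'E'
def avg(n=10):
    a=[]
    for k in range(n):
        get_image("top"); s=bot.get_state(); a.append(np.r_[s["tcp_pos"],s["wrist_force"]])
    a=np.array(a); print("avg",a.mean(0).round(2),"sd",a.std(0).round(2)); return a.mean(0)
E
python3 -c "
from h import *
avg(10)"
```

```text
avg [ 6.1597e+02  5.2110e+01  1.1642e+02  2.0000e-02 -1.7000e-01 -7.1000e-01] sd [0.21 0.01 0.33 0.5  0.59 0.44]
```

>>> jog_arm:
  deltas:
    - {"fingers":0,"translation":[-0.001,0,-0.0007],"roll":0}
    - {"fingers":0,"translation":[0,0.004,0],"roll":0}
    - {"fingers":0,"translation":[0,0.004,0],"roll":0}
    - {"fingers":0,"translation":[0,0.003,0],"roll":0}
    - {"fingers":0,"translation":[0,0,0],"roll":0}
    - {"fingers":0,"translation":[0,0,0],"roll":0}
    - {"fingers":0,"translation":[0,0,0],"roll":0}

```text
t: 37.57
tcp_pos: [615.1, 53.0, 104.8]
eef_rot: [-1.571, -0.0, -1.535]
wrist_force: [1.8, 0.1, -1.7]
finger_gap: 60.8
```

```bash
python3 -c "
from h import *
avg(6)"
```

```text
avg [ 6.1506e+02  5.3070e+01  1.0501e+02  1.4900e+00 -5.6000e-01 -1.7300e+00] sd [0.01 0.02 0.05 0.64 0.35 0.71]
```

>>> jog_arm:
  deltas:
    - {"fingers":0,"translation":[0,0,0.0008],"roll":0}
    - {"fingers":0,"translation":[0,0,0],"roll":0}
    - {"fingers":0,"translation":[0,0.002,0],"roll":0}
    - {"fingers":0,"translation":[0,0.002,0],"roll":0}
    - {"fingers":0,"translation":[0,0,0],"roll":0}
    - {"fingers":0,"translation":[0,0,0],"roll":0}
    - {"fingers":0,"translation":[0,0,0],"roll":0}

```text
t: 38.45
tcp_pos: [615.7, 53.1, 100.8]
eef_rot: [-1.571, -0.0, -1.535]
wrist_force: [1.2, 0.2, 0.1]
finger_gap: 60.7
```

```bash
python3 -c "
from h import *
avg(6)"
```

```text
avg [ 6.1575e+02  5.3110e+01  1.0094e+02  4.6000e-01 -1.7000e-01 -1.3700e+00] sd [0.01 0.01 0.02 0.43 0.43 0.47]
```

>>> jog_arm:
  deltas:
    - {"fingers":0,"translation":[0,0.001,0.0002],"roll":0}
    - {"fingers":0,"translation":[0,0.001,0],"roll":0}
    - {"fingers":0,"translation":[0,0.001,0],"roll":0}
    - {"fingers":0,"translation":[0,0,0],"roll":0}
    - {"fingers":0,"translation":[0,0,0],"roll":0}
    - {"fingers":0,"translation":[0,0,0],"roll":0}

```text
t: 39.25
tcp_pos: [616.1, 53.1, 98.1]
eef_rot: [-1.571, -0.0, -1.535]
wrist_force: [0.4, -0.6, -0.5]
finger_gap: 60.4
```

```bash
python3 -c "
from h import *
avg(6)"
```

```text
avg [ 6.1612e+02  5.3080e+01  9.8090e+01  7.9000e-01 -6.4000e-01  6.0000e-02] sd [0.02 0.01 0.02 0.38 0.53 0.65]
```

>>> jog_arm:
  deltas:
    - {"fingers":0.6,"translation":[0,0,0],"roll":0}
    - {"fingers":0.8,"translation":[0,0,0],"roll":0}
    - {"fingers":1,"translation":[0,0,0],"roll":0}
    - {"fingers":1,"translation":[0,0,0],"roll":0}
    - {"fingers":1,"translation":[0,-0.02,0],"roll":0}
    - {"fingers":1,"translation":[0,-0.03,0],"roll":0}
    - {"fingers":1,"translation":[0,-0.03,0],"roll":0}
    - {"fingers":1,"translation":[0,0,-0.03],"roll":0}
    - {"fingers":1,"translation":[0,0,-0.04],"roll":0}
    - {"fingers":1,"translation":[0,0,-0.04],"roll":0}
    - {"fingers":1,"translation":[0,0,-0.04],"roll":0}
    - {"fingers":1,"translation":[0,0,-0.04],"roll":0}
    - {"fingers":1,"translation":[0,0,0],"roll":0}
    - {"fingers":1,"translation":[0,0,0],"roll":0}

```text
t: 40.72
tcp_pos: [424.3, 46.4, 177.7]
eef_rot: [-1.57, 0.0, -1.535]
wrist_force: [0.8, -0.2, 0.1]
finger_gap: 85.8
```

Run:
```python
from h import *
for k in range(3):
    i,d,P,Z,hsv,blue=look();rims(P,Z,hsv)
s,_=get_image("scene");save("s2.png",cv2.resize(s[200:340,180:320],None,fx=4,fy=4,interpolation=cv2.INTER_CUBIC))
avg(3);plan()
```

```text
rim [646.9 244.2] r 29.9 z 81.6 n 22 rms 0.43
rim [616.9  53.7] r 29.7 z 126.4 n 22 rms 0.38
rim [540.  284.8] r 30.1 z 81.4 n 23 rms 0.41
rim [647.  244.5] r 30.0 z 81.4 n 23 rms 0.4
rim [616.7  53.6] r 29.6 z 126.6 n 23 rms 0.42
rim [540.1 284.9] r 30.1 z 81.4 n 24 rms 0.34
rim [647.  244.5] r 30.1 z 81.2 n 22 rms 0.42
rim [616.8  53.7] r 29.7 z 126.4 n 21 rms 0.39
rim [540.  284.8] r 30.2 z 81.3 n 23 rms 0.34
avg [ 4.2730e+02  4.6280e+01  1.7829e+02 -4.0000e-02 -5.6000e-01  3.1000e-01] sd [0.15 0.   0.16 0.1  0.37 0.62]
t 41.1 tcp [427.1  46.3 178.1] yaw -1.5349 gap 85.0 F [ 0.  -1.1  0.7] | turn -0.000 tool dx,dy,dz mm [ 0. -0.  0.]
```

View pics/s2.png

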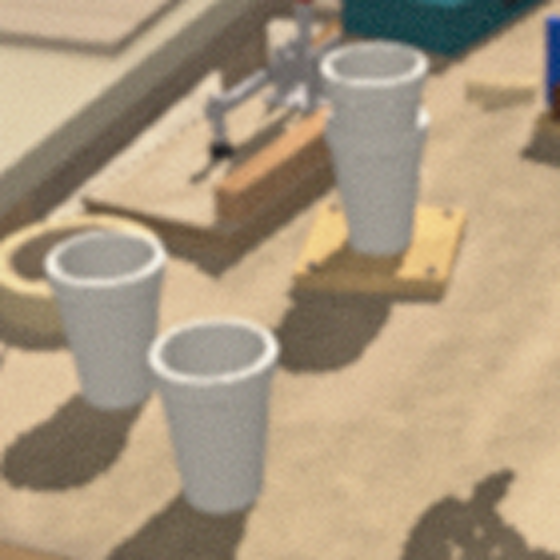

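The crop shows the first tub at (375,90) nested upright in the holder tub. It stands 33 mm higher and is off sideways by less than 0.5 mm. The two others are at (105,310) and (215,410). On to tub 2.

>>> jog_arm:
  deltas:
    - {"fingers":1,"translation":[-0.0292,0.007,0.015],"roll":0}
    - {"fingers":1,"translation":[-0.0292,0.007,0.015],"roll":0}
    - {"fingers":1,"translation":[-0.0292,0.007,0.015],"roll":0}
    - {"fingers":1,"translation":[-0.0292,0.007,0.015],"roll":0}
    - {"fingers":1,"translation":[-0.0292,0.007,0.015],"roll":0}
    - {"fingers":1,"translation":[-0.0292,0.007,0.015],"roll":0}
    - {"fingers":1,"translation":[-0.0292,0.007,0.015],"roll":0}
    - {"fingers":1,"translation":[-0.0295,0.007,0.0148],"roll":0}
    - {"fingers":1,"translation":[0,0,0],"roll":0}
    - {"fingers":1,"translation":[0,0,0],"roll":0}
    - {"fingers":1,"translation":[0,0,0],"roll":0}
    - {"fingers":1,"translation":[0,0,0],"roll":0}
    - {"fingers":1,"translation":[0,0,0],"roll":0}

```text
t: 42.15
tcp_pos: [537.5, 283.6, 122.4]
eef_rot: [-1.57, 0.0, -1.536]
wrist_force: [-0.3, -0.0, 0.2]
finger_gap: 85.6
```

```bash
python3 -c "
from h import *
avg(5);plan(538.7,284.3,52)"
```

```text
avg [ 5.3754e+02  2.8373e+02  1.2254e+02  1.0000e-01 -1.5000e-01 -2.0000e-02] sd [0.03 0.13 0.05 0.42 0.4  0.33]
t 42.4 tcp [537.5 283.9 122.5] yaw -1.5355 gap 85.5 F [-0.2 -0.3 -0.1] | turn -0.000 tool dx,dy,dz mm [-0.3 70.5  1.2]
```

>>> jog_arm:
  deltas:
    - {"fingers":1,"translation":[-0.0004,0.0205,0.0012],"roll":0}
    - {"fingers":1,"translation":[0,0.025,0],"roll":0}
    - {"fingers":1,"translation":[0,0.025,0],"roll":0}
    - {"fingers":1,"translation":[0,0,0],"roll":0}
    - {"fingers":1,"translation":[0,0,0],"roll":0}
    - {"fingers":0.7,"translation":[0,0,0],"roll":0}
    - {"fingers":0,"translation":[0,0,0],"roll":0}
    - {"fingers":0,"translation":[0,0,0],"roll":0}
    - {"fingers":0,"translation":[0,0,0],"roll":0}
    - {"fingers":0,"translation":[0,0,0],"roll":0}
    - {"fingers":0,"translation":[0,0,0],"roll":0}
    - {"fingers":0,"translation":[0,0,0],"roll":0}

```text
t: 43.4
tcp_pos: [540.2, 285.5, 54.1]
eef_rot: [-1.567, 0.001, -1.535]
wrist_force: [-2.0, 0.0, 6.7]
finger_gap: 59.8
```

```bash
python3 -c "
from h import *
avg(3);plan(616.1,53.1,210)"
```

```text
avg [540.14 285.54  54.13  -1.1   -0.62   6.89] sd [0.   0.01 0.01 0.19 0.4  0.16]
t 43.5 tcp [540.1 285.6  54.1] yaw -1.5348 gap 59.7 F [-1.1 -0.5  6.7] | turn -0.000 tool dx,dy,dz mm [ 235.  -155.9   67.5]
```

>>> jog_arm:
  deltas:
    - {"fingers":0,"translation":[0,-0.025,0],"roll":0}
    - {"fingers":0,"translation":[0,-0.035,0],"roll":0}
    - {"fingers":0,"translation":[0,-0.035,0],"roll":0}
    - {"fingers":0,"translation":[0,-0.035,0],"roll":0}
    - {"fingers":0,"translation":[0,-0.026,0],"roll":0}
    - {"fingers":0,"translation":[0.0292,0,0.0084],"roll":0}
    - {"fingers":0,"translation":[0.0292,0,0.0084],"roll":0}
    - {"fingers":0,"translation":[0.0292,0,0.0084],"roll":0}
    - {"fingers":0,"translation":[0.0292,0,0.0084],"roll":0}
    - {"fingers":0,"translation":[0.0292,0,0.0084],"roll":0}
    - {"fingers":0,"translation":[0.0292,0,0.0084],"roll":0}
    - {"fingers":0,"translation":[0.0292,0,0.0084],"roll":0}
    - {"fingers":0,"translation":[0.0294,0,0.0087],"roll":0}
    - {"fingers":0,"translation":[0,0,0],"roll":0}
    - {"fingers":0,"translation":[0,0,0],"roll":0}
    - {"fingers":0,"translation":[0,0,0],"roll":0}
    - {"fingers":0,"translation":[0,0,0],"roll":0}
    - {"fingers":0,"translation":[0,0,0],"roll":0}
    - {"fingers":0,"translation":[0,0,0],"roll":0}

```text
t: 45.13
tcp_pos: [614.2, 54.6, 207.5]
eef_rot: [-1.571, 0.0, -1.533]
wrist_force: [0.5, 0.1, 0.1]
finger_gap: 59.7
```

```bash
python3 -c "
from h import *
avg(4);plan(616.1,54.3,156)"
```

```text
avg [ 6.1433e+02  5.4290e+01  2.0752e+02 -7.0000e-02  2.5000e-01 -8.2000e-01] sd [0.04 0.16 0.02 0.67 0.53 0.25]
t 45.3 tcp [614.4  54.1 207.5] yaw -1.5341 gap 59.6 F [-0.1 -0.5 -1.1] | turn -0.000 tool dx,dy,dz mm [-0.2 51.5  1.7]
```

>>> jog_arm:
  deltas:
    - {"fingers":0,"translation":[0,0.015,0.0008],"roll":0}
    - {"fingers":0,"translation":[0,0.015,0],"roll":0}
    - {"fingers":0,"translation":[0,0.013,0],"roll":0}
    - {"fingers":0,"translation":[0,0.009,0],"roll":0}
    - {"fingers":0,"translation":[0,0,0],"roll":0}
    - {"fingers":0,"translation":[0,0,0],"roll":0}
    - {"fingers":0,"translation":[0,0,0],"roll":0}
    - {"fingers":0,"translation":[0,0,0],"roll":0}
    - {"fingers":0,"translation":[0,0,0],"roll":0}

```text
t: 46.08
tcp_pos: [615.8, 53.6, 156.5]
eef_rot: [-1.569, -0.0, -1.535]
wrist_force: [-0.3, -0.2, 0.2]
finger_gap: 59.7
```

```bash
python3 -c "
from h import *
avg(5);plan(616.1,54.3,138)"
```

```text
avg [ 6.1551e+02  5.3590e+01  1.5605e+02 -2.6000e-01 -2.6000e-01 -3.0000e-01] sd [0.12 0.01 0.23 0.35 0.26 0.34]
t 46.3 tcp [615.4  53.6 155.8] yaw -1.5349 gap 59.9 F [0.1 0.  0.1] | turn -0.000 tool dx,dy,dz mm [-0.7 17.8  0.8]
```

Lowering to about 138, which is around 7 mm above the seat.

>>> jog_arm:
  deltas:
    - {"fingers":0,"translation":[-0.0007,0.004,0.0006],"roll":0}
    - {"fingers":0,"translation":[0,0.004,0],"roll":0}
    - {"fingers":0,"translation":[0,0.004,0],"roll":0}
    - {"fingers":0,"translation":[0,0.003,0],"roll":0}
    - {"fingers":0,"translation":[0,0.003,0],"roll":0}
    - {"fingers":0,"translation":[0,0,0],"roll":0}
    - {"fingers":0,"translation":[0,0,0],"roll":0}
    - {"fingers":0,"translation":[0,0,0],"roll":0}
    - {"fingers":0,"translation":[0,0,0],"roll":0}

```text
t: 47.08
tcp_pos: [616.0, 54.3, 137.5]
eef_rot: [-1.57, 0.0, -1.535]
wrist_force: [1.7, -0.8, -0.6]
finger_gap: 60.0
```

```bash
python3 -c "
from h import *
avg(5);plan(616.1,54.3,134)"
```

```text
avg [ 6.1595e+02  5.4330e+01  1.3755e+02  1.6200e+00  1.1000e-01 -1.5400e+00] sd [0.01 0.01 0.   0.34 0.23 0.31]
t 47.3 tcp [616.   54.3 137.6] yaw -1.5349 gap 59.9 F [ 1.6  0.2 -1.6] | turn -0.000 tool dx,dy,dz mm [0.  3.6 0.1]
```

>>> jog_arm:
  deltas:
    - {"fingers":0,"translation":[0,0,0.0008],"roll":0}
    - {"fingers":0,"translation":[0,0.0015,0],"roll":0}
    - {"fingers":0,"translation":[0,0.0015,0],"roll":0}
    - {"fingers":0,"translation":[0,0,0],"roll":0}
    - {"fingers":0,"translation":[0,0,0],"roll":0}
    - {"fingers":0,"translation":[0,0,0],"roll":0}

```text
t: 47.83
tcp_pos: [616.7, 54.3, 134.4]
eef_rot: [-1.571, -0.0, -1.535]
wrist_force: [-0.1, -0.7, -1.0]
finger_gap: 59.9
```

```bash
python3 -c "
from h import *
avg(5);plan(616.1,54.3,134)"
```

```text
avg [ 6.1666e+02  5.4340e+01  1.3446e+02  5.3000e-01 -3.6000e-01 -6.1000e-01] sd [0.01 0.01 0.01 0.37 0.29 0.61]
t 48.1 tcp [616.7  54.3 134.5] yaw -1.5349 gap 59.5 F [ 0.8 -0.2 -0.9] | turn -0.000 tool dx,dy,dz mm [ 0.   0.5 -0.6]
```

>>> jog_arm:
  deltas:
    - {"fingers":0,"translation":[0,0.001,0.0002],"roll":0}
    - {"fingers":0,"translation":[0,0.001,0],"roll":0}
    - {"fingers":0,"translation":[0,0,0],"roll":0}
    - {"fingers":0,"translation":[0,0,0],"roll":0}
    - {"fingers":0,"translation":[0,0,0],"roll":0}

```text
t: 48.5
tcp_pos: [617.1, 54.3, 132.8]
eef_rot: [-1.57, -0.0, -1.535]
wrist_force: [1.2, -1.4, 2.9]
finger_gap: 59.6
```

```bash
python3 -c "
from h import *
avg(5)"
```

```text
avg [617.08  54.34 132.81   1.08  -1.06   2.79] sd [0.   0.01 0.01 0.24 0.33 0.42]
```

>>> jog_arm:
  deltas:
    - {"fingers":0.6,"translation":[0,0,0],"roll":0}
    - {"fingers":0.8,"translation":[0,0,0],"roll":0}
    - {"fingers":1,"translation":[0,0,0],"roll":0}
    - {"fingers":1,"translation":[0,0,0],"roll":0}
    - {"fingers":1,"translation":[0,-0.02,0],"roll":0}
    - {"fingers":1,"translation":[0,-0.03,0],"roll":0}
    - {"fingers":1,"translation":[0,-0.03,0],"roll":0}
    - {"fingers":1,"translation":[0,0,-0.03],"roll":0}
    - {"fingers":1,"translation":[0,0,-0.04],"roll":0}
    - {"fingers":1,"translation":[0,0,-0.04],"roll":0}
    - {"fingers":1,"translation":[0,0,-0.04],"roll":0}
    - {"fingers":1,"translation":[0,0,-0.04],"roll":0}
    - {"fingers":1,"translation":[0,0,0],"roll":0}
    - {"fingers":1,"translation":[0,0,0],"roll":0}

```text
t: 49.92
tcp_pos: [425.2, 47.6, 212.2]
eef_rot: [-1.57, 0.0, -1.535]
wrist_force: [1.0, -0.4, 0.7]
finger_gap: 85.8
```

Run:
```python
from h import *
for k in range(2):
    i,d,P,Z,hsv,blue=look();rims(P,Z,hsv)
avg(4);plan(645.8,243.9,130)
```

```text
rim [646.9 244.3] r 29.9 z 81.5 n 20 rms 0.39
rim [617.6  54.8] r 29.7 z 159.8 n 21 rms 0.24
rim [647.1 244.6] r 29.9 z 81.4 n 22 rms 0.39
rim [617.6  54.8] r 29.7 z 160.0 n 21 rms 0.24
avg [ 4.2811e+02  4.7530e+01  2.1287e+02  1.4000e-01  7.0000e-02 -6.0000e-02] sd [0.07 0.01 0.18 0.36 0.4  0.33]
t 50.2 tcp [428.1  47.5 212.6] yaw -1.5349 gap 85.1 F [0.8 0.2 0.1] | turn -0.000 tool dx,dy,dz mm [-188.4   82.6  224.6]
```

>>> jog_arm:
  deltas:
    - {"fingers":1,"translation":[-0.0209,0.009,0.025],"roll":0}
    - {"fingers":1,"translation":[-0.0209,0.009,0.025],"roll":0}
    - {"fingers":1,"translation":[-0.0209,0.009,0.025],"roll":0}
    - {"fingers":1,"translation":[-0.0209,0.009,0.025],"roll":0}
    - {"fingers":1,"translation":[-0.0209,0.009,0.025],"roll":0}
    - {"fingers":1,"translation":[-0.0209,0.009,0.025],"roll":0}
    - {"fingers":1,"translation":[-0.0209,0.009,0.025],"roll":0}
    - {"fingers":1,"translation":[-0.0209,0.009,0.025],"roll":0}
    - {"fingers":1,"translation":[-0.0213,0.009,0.0248],"roll":0}
    - {"fingers":1,"translation":[0,0.02,0],"roll":0}
    - {"fingers":1,"translation":[0,0.015,0],"roll":0}
    - {"fingers":1,"translation":[0,0,0],"roll":0}
    - {"fingers":1,"translation":[0,0,0],"roll":0}
    - {"fingers":1,"translation":[0,0,0],"roll":0}
    - {"fingers":1,"translation":[0,0,0],"roll":0}
    - {"fingers":1,"translation":[0,0,0],"roll":0}

```text
t: 51.55
tcp_pos: [645.6, 243.8, 98.4]
eef_rot: [-1.568, 0.001, -1.535]
wrist_force: [-0.7, 0.4, 0.8]
finger_gap: 85.5
```

```bash
python3 -c "
from h import *
avg(4);plan(646,243.9,52.5)"
```

```text
avg [ 6.4531e+02  2.4388e+02  9.7870e+01 -3.9000e-01  3.7000e-01  1.9000e-01] sd [0.14 0.04 0.3  0.12 0.72 0.16]
t 51.8 tcp [645.1 243.9  97.5] yaw -1.5351 gap 85.6 F [-0.5  0.1  0. ] | turn -0.000 tool dx,dy,dz mm [ 0.1 45.   0.9]
```

>>> jog_arm:
  deltas:
    - {"fingers":1,"translation":[0,0.016,0],"roll":0}
    - {"fingers":1,"translation":[0,0.016,0],"roll":0}
    - {"fingers":1,"translation":[0,0.012,0],"roll":0}
    - {"fingers":1,"translation":[0,0,0],"roll":0}
    - {"fingers":1,"translation":[0,0,0],"roll":0}
    - {"fingers":1,"translation":[0,0,0],"roll":0}
    - {"fingers":1,"translation":[0,0,0],"roll":0}

```text
t: 52.33
tcp_pos: [645.5, 244.2, 53.4]
eef_rot: [-1.569, 0.0, -1.535]
wrist_force: [-0.8, 0.4, 0.5]
finger_gap: 85.2
```

```bash
python3 -c "
from h import *
avg(5);plan(646,243.9,52.5)"
```

```text
avg [ 6.4547e+02  2.4417e+02  5.3440e+01  8.0000e-02 -2.8000e-01 -7.0000e-02] sd [0.15 0.04 0.18 0.42 0.28 0.44]
t 52.6 tcp [645.2 244.1  53.2] yaw -1.5349 gap 85.6 F [ 0.5 -0.4  0.3] | turn -0.000 tool dx,dy,dz mm [0.2 0.7 0.8]
```

>>> jog_arm:
  deltas:
    - {"fingers":0.7,"translation":[0.0002,0,0.0006],"roll":0}
    - {"fingers":0,"translation":[0,0,0],"roll":0}
    - {"fingers":0,"translation":[0,0,0],"roll":0}
    - {"fingers":0,"translation":[0,0,0],"roll":0}
    - {"fingers":0,"translation":[0,0,0],"roll":0}
    - {"fingers":0,"translation":[0,0,0],"roll":0}
    - {"fingers":0,"translation":[0,0,0],"roll":0}

```text
t: 53.17
tcp_pos: [645.8, 243.9, 53.0]
eef_rot: [-1.57, 0.0, -1.535]
wrist_force: [-0.8, -1.2, 3.6]
finger_gap: 61.3
```

>>> jog_arm:
  deltas:
    - {"fingers":0,"translation":[0,-0.02,0],"roll":0}
    - {"fingers":0,"translation":[0,-0.035,0],"roll":0}
    - {"fingers":0,"translation":[0,-0.035,0],"roll":0}
    - {"fingers":0,"translation":[0,-0.035,0],"roll":0}
    - {"fingers":0,"translation":[0,-0.035,0],"roll":0}
    - {"fingers":0,"translation":[0,-0.03,0],"roll":0}
    - {"fingers":0,"translation":[0,0,0],"roll":0}
    - {"fingers":0,"translation":[0,0,0],"roll":0}
    - {"fingers":0,"translation":[0,0,0],"roll":0}

```text
t: 53.92
tcp_pos: [644.8, 243.6, 240.8]
eef_rot: [-1.573, -0.001, -1.535]
wrist_force: [-0.1, -0.2, -0.8]
finger_gap: 61.1
```

```bash
python3 -c "
from h import *
avg(3);plan(616.3,54.0,240)"
```

```text
avg [ 6.4430e+02  2.4345e+02  2.3936e+02 -4.9000e-01  2.6000e-01 -1.0700e+00] sd [0.05 0.02 0.19 0.5  0.31 0.31]
t 54.1 tcp [644.3 243.5 239.3] yaw -1.5349 gap 61.6 F [-0.7 -0.2 -1. ] | turn -0.000 tool dx,dy,dz mm [188.3  -0.7 -34.8]
```

>>> jog_arm:
  deltas:
    - {"fingers":0,"translation":[0.0235,0,-0.0043],"roll":0}
    - {"fingers":0,"translation":[0.0235,0,-0.0043],"roll":0}
    - {"fingers":0,"translation":[0.0235,0,-0.0043],"roll":0}
    - {"fingers":0,"translation":[0.0235,0,-0.0043],"roll":0}
    - {"fingers":0,"translation":[0.0235,0,-0.0043],"roll":0}
    - {"fingers":0,"translation":[0.0235,0,-0.0043],"roll":0}
    - {"fingers":0,"translation":[0.0235,0,-0.0043],"roll":0}
    - {"fingers":0,"translation":[0.0238,0,-0.0045],"roll":0}
    - {"fingers":0,"translation":[0,0,0],"roll":0}
    - {"fingers":0,"translation":[0,0,0],"roll":0}
    - {"fingers":0,"translation":[0,0,0],"roll":0}
    - {"fingers":0,"translation":[0,0.015,0],"roll":0}
    - {"fingers":0,"translation":[0,0.015,0],"roll":0}
    - {"fingers":0,"translation":[0,0.01,0],"roll":0}
    - {"fingers":0,"translation":[0,0,0],"roll":0}
    - {"fingers":0,"translation":[0,0,0],"roll":0}
    - {"fingers":0,"translation":[0,0,0],"roll":0}
    - {"fingers":0,"translation":[0,0,0],"roll":0}

```text
t: 55.57
tcp_pos: [618.3, 54.6, 203.5]
eef_rot: [-1.569, -0.0, -1.535]
wrist_force: [-0.4, -0.9, -0.4]
finger_gap: 61.4
```

```bash
python3 -c "
from h import *
avg(5);plan(616.6,54.0,184)"
```

```text
avg [ 6.1813e+02  5.4430e+01  2.0345e+02  2.7000e-01  2.2000e-01 -7.3000e-01] sd [0.13 0.07 0.19 0.38 0.47 0.11]
t 55.8 tcp [617.9  54.3 203.1] yaw -1.5350 gap 61.7 F [-0.1  0.5 -0.6] | turn -0.000 tool dx,dy,dz mm [ 0.3 19.1 -1.4]
```

>>> jog_arm:
  deltas:
    - {"fingers":0,"translation":[0.0002,0.007,-0.0014],"roll":0}
    - {"fingers":0,"translation":[0,0.007,0],"roll":0}
    - {"fingers":0,"translation":[0,0.006,0],"roll":0}
    - {"fingers":0,"translation":[0,0,0],"roll":0}
    - {"fingers":0,"translation":[0,0,0],"roll":0}
    - {"fingers":0,"translation":[0,0,0],"roll":0}
    - {"fingers":0,"translation":[0,0,0],"roll":0}

```text
t: 56.4
tcp_pos: [616.5, 54.2, 182.8]
eef_rot: [-1.57, 0.0, -1.535]
wrist_force: [-0.2, 0.1, -0.9]
finger_gap: 61.2
```

```bash
python3 -c "
from h import *
avg(5);plan(616.6,54.0,171)"
```

```text
avg [ 6.165e+02  5.414e+01  1.829e+02 -0.000e+00  3.200e-01 -3.400e-01] sd [0.05 0.01 0.06 0.3  0.3  0.2 ]
t 56.6 tcp [616.4  54.1 182.8] yaw -1.5349 gap 61.2 F [ 0.6  0.2 -0.1] | turn -0.000 tool dx,dy,dz mm [ 0.1 11.8  0.2]
```

>>> jog_arm:
  deltas:
    - {"fingers":0,"translation":[0,0.004,0.0003],"roll":0}
    - {"fingers":0,"translation":[0,0.004,0],"roll":0}
    - {"fingers":0,"translation":[0,0.004,0],"roll":0}
    - {"fingers":0,"translation":[0,0,0],"roll":0}
    - {"fingers":0,"translation":[0,0,0],"roll":0}
    - {"fingers":0,"translation":[0,0,0],"roll":0}
    - {"fingers":0,"translation":[0,0,0],"roll":0}

```text
t: 57.23
tcp_pos: [616.5, 54.2, 170.4]
eef_rot: [-1.571, -0.0, -1.535]
wrist_force: [-0.2, -0.5, -0.3]
finger_gap: 61.4
```

```bash
python3 -c "
from h import *
avg(5);plan(616.6,54.0,167)"
```

```text
avg [ 6.1651e+02  5.4140e+01  1.7054e+02 -2.2000e-01 -2.3000e-01 -1.2600e+00] sd [0.01 0.01 0.01 0.51 0.61 0.5 ]
t 57.5 tcp [616.5  54.1 170.6] yaw -1.5349 gap 61.2 F [ 0.7 -0.2 -1.1] | turn -0.000 tool dx,dy,dz mm [0.1 3.6 0.1]
```

No contact yet. Lowering in small steps.

>>> jog_arm:
  deltas:
    - {"fingers":0,"translation":[0,0.0015,0.0002],"roll":0}
    - {"fingers":0,"translation":[0,0.0015,0],"roll":0}
    - {"fingers":0,"translation":[0,0.0015,0],"roll":0}
    - {"fingers":0,"translation":[0,0,0],"roll":0}
    - {"fingers":0,"translation":[0,0,0],"roll":0}
    - {"fingers":0,"translation":[0,0,0],"roll":0}

```text
t: 57.98
tcp_pos: [616.7, 54.1, 166.1]
eef_rot: [-1.571, -0.0, -1.535]
wrist_force: [-1.8, -0.8, 1.7]
finger_gap: 61.4
```

```bash
python3 -c "
from h import *
avg(5)"
```

```text
avg [ 6.1674e+02  5.4120e+01  1.6610e+02 -2.3900e+00 -4.2000e-01  1.9000e+00] sd [0.02 0.01 0.01 0.43 0.4  0.53]
```

>>> jog_arm:
  deltas:
    - {"fingers":0,"translation":[0,0,-0.0006],"roll":0}
    - {"fingers":0,"translation":[0,0,0],"roll":0}
    - {"fingers":0,"translation":[0,0.001,0],"roll":0}
    - {"fingers":0,"translation":[0,0,0],"roll":0}
    - {"fingers":0,"translation":[0,0,0],"roll":0}
    - {"fingers":0,"translation":[0,0,0],"roll":0}

```text
t: 58.73
tcp_pos: [616.4, 54.1, 165.3]
eef_rot: [-1.57, -0.0, -1.535]
wrist_force: [-0.9, -0.7, 3.7]
finger_gap: 61.2
```

```bash
python3 -c "
from h import *
avg(5)"
```

```text
avg [616.37  54.14 165.3   -1.34  -0.77   4.07] sd [0.01 0.01 0.01 0.41 0.69 0.73]
```

>>> jog_arm:
  deltas:
    - {"fingers":0.6,"translation":[0,0,0],"roll":0}
    - {"fingers":0.8,"translation":[0,0,0],"roll":0}
    - {"fingers":1,"translation":[0,0,0],"roll":0}
    - {"fingers":1,"translation":[0,0,0],"roll":0}
    - {"fingers":1,"translation":[0,-0.02,0],"roll":0}
    - {"fingers":1,"translation":[0,-0.03,0],"roll":0}
    - {"fingers":1,"translation":[0,-0.03,0],"roll":0}
    - {"fingers":1,"translation":[0,0,-0.03],"roll":0}
    - {"fingers":1,"translation":[0,0,-0.04],"roll":0}
    - {"fingers":1,"translation":[0,0,-0.04],"roll":0}
    - {"fingers":1,"translation":[0,0,-0.04],"roll":0}
    - {"fingers":1,"translation":[0,0,-0.04],"roll":0}
    - {"fingers":1,"translation":[0,0,0],"roll":0}
    - {"fingers":1,"translation":[0,0,0],"roll":0}

```text
t: 60.15
tcp_pos: [424.8, 47.4, 244.9]
eef_rot: [-1.569, 0.0, -1.535]
wrist_force: [0.5, -1.0, 0.2]
finger_gap: 85.5
```

Run:
```python
from h import *
for k in range(2):
    i,d,P,Z,hsv,blue=look();rims(P,Z,hsv)
for m in comps(blue&(Z>45),15): 
    uv=np.argwhere(m)[:,::-1]; print(ray("top",uv,74)[:,:2].mean(0),np.median(Z[m]))
s,_=get_image("scene");save("s3.png",cv2.resize(s[150:300,200:400],None,fx=4,fy=4,interpolation=cv2.INTER_CUBIC))
plan()
```

```text
rim [616.7  55.3] r 29.9 z 193.1 n 21 rms 0.24
rim [616.6  55.4] r 29.9 z 193.2 n 23 rms 0.24
[ 598.47451927 -215.81812907] 72.84036906483234
[ 599.11760893 -264.48948061] 72.76057802629867
[ 602.5189383  -313.48123055] 72.82714937689543
[ 594.74249575 -166.59600893] 72.95779658805907
t 60.3 tcp [427.3  47.3 245.5] yaw -1.5349 gap 85.9 F [-0.  -0.1  0.8] | turn -0.000 tool dx,dy,dz mm [ 0. -0.  0.]
```

View pics/s3.png

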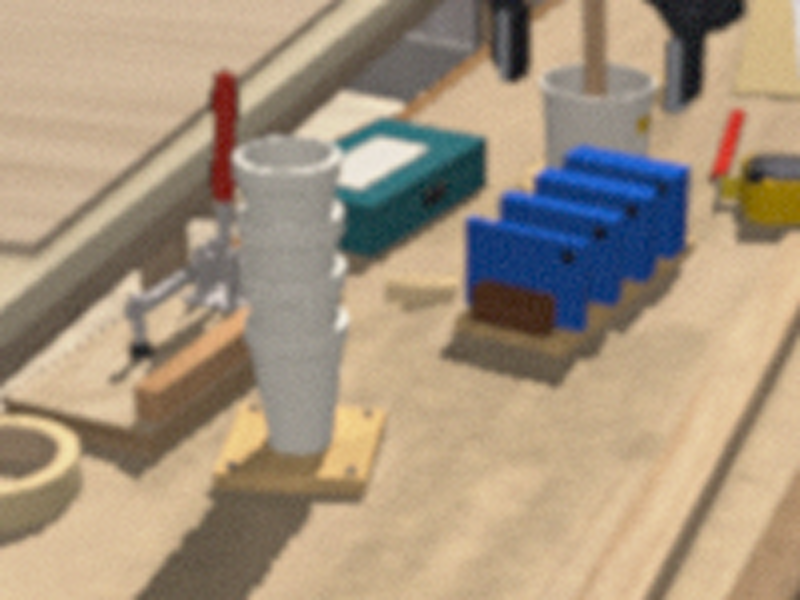

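The crop shows three tubs nested in a straight column on the foot at (290,290), and four spacers upright and fully down in the rack at (580,240). The robot is clear, so I'm handing in.

```bash
python3 -c "
from h import *
print(bot.sign_off())"
```

```text
the job is handed in; nothing more can be done
None
```

All three loose tubs are nested in the holder tub and all four blue spacers are in the rack. I handed the job in at about 60 s of the 210 s allowed; sign-off gives no verdict.

**Spacers:** the 10, 16, 22 and 28 mm plates stand in slots 1, 2, 3 and 4. The finger gap when gripping each one (about 9.3, 15.2, 21.3 and 27.3 mm) confirmed its thickness. The last camera check put every top at 72.8–73.0 mm; with the camera reading about 1 mm low, that matches fully down (74 mm). They are within about 3 mm of the slot middles lengthwise.

**Tubs:** I lowered each one only to light contact and then let go. The highest wrist force at release was about 4 N. By camera, the rims rise 33.0, 33.5 and 33.2 mm per level against a nominal 32.6. That leaves the top tub about 2 mm high, inside its 10 mm allowance.

**Alignment:** the rims drift sideways up the stack, reaching about 1.9 mm at the top (limit 6 mm). That may mean a slight lean. I didn't measure tilt directly, but the column looked straight in the picture.

**Other items:** the arm stayed clear of the glue pot, tape measure and tape roll. I didn't measure their positions at the end. No tub was knocked aside during the run.

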